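Press out the rack-tube plug that gives

TASK

Two short steel rack tubes are clamped slanting over the catch carton, each with an old foot plug inside: one is merely stuck, the other is seized, and only the feel of pressing tells which. With the wooden dowel from the block, press the one that gives out through its tube's lower end into the carton; do not force the seized one, but leave it in its tube. Then stand the dowel back in its block, let go, and leave the stock box, tape roll and folders where they are.

Things in the scene. Friction and masses are not known exactly. Their poses are not given: they have to be found in the camera images.
- tube_left: The left of two alike short square steel rack tubes, fixed side by side 100 mm apart (left: the robot's left), open at both ends: 110 mm long, 42 mm square outside, 34 mm bore. It leans 35 degrees from vertical, lower end pointing roughly away from the robot. Origin at its middle, 150 mm above the table; z along its axis, out of the upper mouth; y level, to the left; x completes them.
- mouth_left (a point): Centre of the left tube's upper mouth, 55 mm up the axis from its middle; axes as the tube's. Wooden cheeks beside each tube (outer faces 34 mm from its axis) end 162 mm above the table, below the mouth.
- exit_left (a point): Centre of the left tube's lower mouth, 55 mm down the axis from its middle, 105 mm above the table, over the carton; axes as the tube's.
- plug_left_center (a point): Centre of the black rubber foot plug in the left tube, a block 32 x 32 x 60 mm, 50 to 100 g, z along the 60 mm. At the start its upper face is 11 to 32 mm below the upper mouth. If it is the one that gives, it slides under 8 to 20 N along the axis until its upper face is about 11 mm from the lower mouth, then drops out. The seized one does not move at all below the 60 N that ruins a plug.
- plug_left: The plug of the left tube; origin at its centre. A sprung lip along the bore's -x side (from 5 mm below the upper mouth to 11 mm before the lower) grips it; the lip stands 2 mm into the bore, 3.5 mm once the plug is gone. Which of the two plugs is seized changes from start to start and cannot be seen.
- tube_right: The right of two alike short square steel rack tubes, fixed side by side 100 mm apart (right: the robot's right), open at both ends: 110 mm long, 42 mm square outside, 34 mm bore. It leans 35 degrees from vertical, lower end pointing roughly away from the robot. Origin at its middle, 150 mm above the table; z along its axis, out of the upper mouth; y level, to the left; x completes them.
- mouth_right (a point): Centre of the right tube's upper mouth, 55 mm up the axis from its middle; axes as the tube's. Wooden cheeks beside each tube (outer faces 34 mm from its axis) end 162 mm above the table, below the mouth.
- exit_right (a point): Centre of the right tube's lower mouth, 55 mm down the axis from its middle, 105 mm above the table, over the carton; axes as the tube's.
- plug_right_center (a point): Centre of the black rubber foot plug in the right tube, a block 32 x 32 x 60 mm, 50 to 100 g, z along the 60 mm. At the start its upper face is 11 to 32 mm below the upper mouth. If it is the one that gives, it slides under 8 to 20 N along the axis until its upper face is about 11 mm from the lower mouth, then drops out. The seized one does not move at all below the 60 N that ruins a plug.
- plug_right: The plug of the right tube; origin at its centre. A sprung lip along the bore's -x side (from 5 mm below the upper mouth to 11 mm before the lower) grips it; the lip stands 2 mm into the bore, 3.5 mm once the plug is gone. Which of the two plugs is seized changes from start to start and cannot be seen.
- dowel_center (a point): Half-way point of the plain round wooden dowel, 28 mm in diameter, 185 mm long, 90 g, top end flat, foot end a half ball; z along it towards its top. At the start it stands loose in the block, foot down, and leans some 4 to 14 degrees any way against the hole's rim; its top is about 200 mm above the table, so that about 120 mm of it stand clear.
- dowel_tip (a point): The very end of the dowel's rounded foot (the end that stands in the block), 92.5 mm below its half-way point; z along the dowel towards its top.
- dowel: The dowel; origin at its foot end, the same point as dowel_tip, z along it.
- block_hole0 (a point): Centre of the round hole's mouth on top of the wooden dowel block (85 x 85 x 80 mm, fixed, upright). Hole 40 mm wide, 65 mm deep, with a 4 mm chamfer; mouth 80 mm above the table; z up. A dowel let go in it leans over a little; that is as it should be.
- carton_floor (a point): Centre of the inner floor of the open catch carton under both tubes' lower ends, 16 mm above the table, fixed; inside 157 mm (x, level, along the way the tubes point) by 212 mm (y), walls 41 mm above this floor; z up.
- stockbox_center (a point): Bystander: closed cardboard stock box 110 x 85 x 70 mm, at its centre.
- tape: Bystander: roll of clear packing tape lying flat, 100 mm across, 48 mm high; origin at the centre of its underside.
- folders: Bystander: stack of blue folders 160 x 120 mm, 30 mm high; origin at the centre of its underside.
There are look-alikes about, which are no part of the job. Of the things like the dowel, leave any that is pink or red; of the rest the smaller one is meant.

How it is judged (in metres and radians):
On the way, in this order (a step that is already met when the one before it is completed fails the run):
1. the dowel's foot presses on a plug inside a tube (((contact force between dowel and plug_left above 2 N and z of dowel_tip in the frame of tube_left below 0.052 m and z of plug_left_center in the frame of tube_left above -0.04 m) or (contact force between dowel and plug_right above 2 N and z of dowel_tip in the frame of tube_right below 0.052 m and z of plug_right_center in the frame of tube_right above -0.04 m))), for 0.1 s.
2. a plug leaves its tube at the lower end, the dowel following it through that tube (((z of plug_left_center in the frame of tube_left below -0.085 m and distance between dowel_tip and tube_left below 0.08 m and z of dowel_tip in the frame of tube_left below 0 m and angle between the z axis of dowel and the z axis of tube_left, either way round below 0.2 rad) or (z of plug_right_center in the frame of tube_right below -0.085 m and distance between dowel_tip and tube_right below 0.08 m and z of dowel_tip in the frame of tube_right below 0 m and angle between the z axis of dowel and the z axis of tube_right, either way round below 0.2 rad))).
At the end, for the whole second after the job is handed in: One plug lies at rest in the carton (centre within its walls, under 50 mm above its floor), the other is still in its tube (centre within 30 mm of the tube's middle); the dowel stands foot down in its block, 50 mm deep or more, within 15 mm of the hole's axis and 0.35 rad of upright, at rest (((x of plug_left_center in the frame of carton_floor between -0.078 and 0.078 m and y of plug_left_center in the frame of carton_floor between -0.106 and 0.106 m and z of plug_left_center in the frame of carton_floor between 0 and 0.05 m and distance between plug_right_center and tube_right below 0.03 m) or (x of plug_right_center in the frame of carton_floor between -0.078 and 0.078 m and y of plug_right_center in the frame of carton_floor between -0.106 and 0.106 m and z of plug_right_center in the frame of carton_floor between 0 and 0.05 m and distance between plug_left_center and tube_left below 0.03 m)) and linear speed of each of plug_left, plug_right, dowel below 0.02 m/s and horizontal distance between dowel_tip and block_hole0 below 0.015 m and z of dowel_tip in the frame of block_hole0 below -0.05 m and angle between dowel's own z axis and vertical below 0.35 rad); the robot touches nothing.
It fails at once if the left plug is pressed with more than 60 N (contact force between dowel and plug_left above 60 N).
It fails at once if the right plug is pressed with more than 60 N (contact force between dowel and plug_right above 60 N).
It fails at once if the stock box is shifted by more than 30 mm (distance of stockbox_center from where it was at the start of the episode above 0.03 m).
It fails at once if the tape roll is shifted by more than 30 mm (distance of tape from where it was at the start of the episode above 0.03 m).
It fails at once if the stack of folders is shifted by more than 30 mm (distance of folders from where it was at the start of the episode above 0.03 m).
It also fails if it takes over 67 s, if anything falls off the work surface, if the arm or the gripper's body presses on something with over 40 N, if the wrist force passes 120 N, or if a joint passes its speed limit or range.

ROBOT

A 6-joint arm with a two-finger parallel gripper is mounted at the origin on the work surface. World frame = base frame: x ahead of the robot, y to its left, z up, the work surface at z = 0. Lengths are in mm, angles in degrees, forces in N, time in s.
With the tool pointing down it reaches from about 350 to 850 mm from the base axis. Payload 8.1 kg.
Tool frame: the origin (TCP) lies midway between the tips of the shut fingers; the grasp point (between the pads) lies 19 mm behind it; x points along the fingers, y is the direction in which the jaws open and shut, and the axes are right-handed (so a half turn about x gives the same grasp; the last joint's range is limited). The gripper opens to 85 mm and grips with 20 to 120 N. Pads are 22 mm wide; open, the fingers measure 114 mm over their backs; the gripper's body (76 mm by 85 mm) begins 54 mm behind the grasp point. The pads swing forward as they close: fully open they stand 13 mm farther back than shut.
Start: joints at [69.763, 7.471, 85.268, -0, 87.261, -4.893], TCP at [158.744, 578.624, 231.292] pointing down, gripper open.
Joint ranges: [-169.43, 169.43], [-51.17, 129.36], [1.28, 143.12], [-76.62, 256.62], [0, 156.53], [-152.29, 152.29]. Speed limits (degrees/s): [136.94, 136.94, 159.86, 180, 180, 180].

INTERFACE

Orientations are given as [roll, pitch, yaw] about the fixed x, y, z axes, in that order (R = Rz(yaw) Ry(pitch) Rx(roll)).
In Python, from bench import sense, snapshot, hand_in gives the robot as it stands.
- The arm moves only by the tool drive_tool, never from a script. Its argument "deltas" is a list of rows, each a list of 7 numbers: the closure in counts, from 0 (fully open) to 255 (shut), then the shift along the tool's x, y, z in m, then the turn, a rotation vector about the tool's x, y, z in rad. A call has exactly 10 rows; each row is the pose to reach, as a shift and turn from the pose commanded when the call began, along the tool's axes at that moment; what a row does not reach only later rows make up. A row lasts 1/12 s, in which the tool goes at most 41.7 mm and 7.16 degrees, less where a joint would pass 70% of its speed; a pose out of reach is approached as far as the arm can. A call with a gripper value outside its range is refused whole. The fingers move at their own pace and stop on an object; "squeeze" is the grip in N (left out, the last holds). Time passes only in rows, so rows that repeat a pose let the fingers close, or fill a call up. It gives the time, the measured TCP pose, the force and the opening at its end, in the units of the state.
- sense(): the state, without advancing time (a new reading comes with each control period).
- snapshot(name): name is "side" or "top" or "wrist"; returns a dict with "frame" (480x640x3 uint8, blue, green, red), "fx", "fy", "cx", "cy" (pixels), "rvec" (rotation vector, rad) and "tvec" (3), from world to camera coordinates, as OpenCV has them. Camera axes: x right, y down, z forward; pixel columns grow to the right and rows downward; lengths in mm; the calibration is good to about 2 mm. A picture is of the moment at which its call begins. There is no depth.
- hand_in(): hands the job in, once; it reports no verdict.
The state is a dict: "time": time; "joint_pos": joint angles; "qd": joint speeds; "joint_efforts": joint torques, N m; "tool_pos": TCP position; "tcp_rot": TCP orientation; "ft_force": force on the tool from outside, world axes, zero at the start; "wrist_torque": the same for the moment, N m; "finger_gap": finger opening in mm.
Only numpy, scipy, OpenCV 4.12 (cv2) and the standard library are available. Lean on these libraries where they do the work, as an engineer would, in place of code of your own. Each camera call takes 0.05 s, during which the arm holds its last target.

## Working session

There is one attempt and no reset: what is moved stays moved. The work goes in short steps, Python scripts to look and compute and a tool call to move; the robot and the scene stay as the last step left them, time stands still between calls to the robot, and variables do not carry over. Pictures are saved under pics/ and viewed, and the job is handed in when it is done.

Besides the shell and the picture viewer there is one more tool, called after "Request:" as a command line: name --pt "numbers of a row" for each row, then --argument value for the rest. drive_tool: Moves the arm, as the interface text tells. Its arguments: {"type":"object","properties":{"deltas":{"type":"array","items":{"type":"array","items":{"type":"number"}}},"squeeze":{"type":"number"}},"required":["deltas"]}

```bash
ls; mkdir -p pics
python3 - <<'E'
from bench import sense, snapshot
import cv2,pickle
print(sense())
for n in ("side","top","wrist"):
    s=snapshot(n); pickle.dump(s,open(f"{n}0.pkl","wb")); cv2.imwrite(f"pics/{n}0.png",s["frame"])
    print(n,{k:v for k,v in s.items() if k!="frame"})
E
```

```text
pics
{'time': 0.0, 'joint_pos': array([ 6.97612779e+01,  7.51488882e+00,  8.53295240e+01, -1.54847524e-03,
        8.72609953e+01, -4.89307640e+00]), 'qd': array([ 0.05251041,  0.11272651, -0.00829864, -0.0461393 ,  0.02425423,
        0.06124337]), 'joint_efforts': array([ 8.52688117e-04, -5.69406223e+01, -5.00544047e+01, -2.89044856e-04,
        1.47302588e-02, -2.35202185e-05]), 'tool_pos': array([158.5828078 , 578.09554951, 230.24436641]), 'tcp_rot': array([ -94.05248221,   89.8945805 , -109.39805251]), 'ft_force': array([ 0.34304723, -0.42185504,  0.30787055]), 'wrist_torque': array([ 0.00789877,  0.01009872, -0.0103792 ]), 'finger_gap': 85.58785837230108}
side {'fx': 616.7401836614902, 'fy': 616.7401836614902, 'cx': 312.9507381149714, 'cy': 242.67196304668153, 'rvec': array([ 2.16250166, -0.06369401,  0.04145577]), 'tvec': array([-512.62373255,  103.7699141 , 1547.457266  ])}
top {'fx': 480.5370152369858, 'fy': 480.5370152369858, 'cx': 316.8590059392762, 'cy': 236.68534072039554, 'rvec': array([ 2.20886146, -2.15627444,  0.03489432]), 'tvec': array([  -9.58275559,  505.72029561, 1194.5345624 ])}
wrist {'fx': 347.82938044721016, 'fy': 347.82938044721016, 'cx': 315.61759600869163, 'cy': 237.85132326524686, 'rvec': array([-2.28947286, -1.74579882, -0.27565191]), 'tvec': array([-599.17709254,  -39.62317928,  379.59295039])}
```

View pics/side0.png

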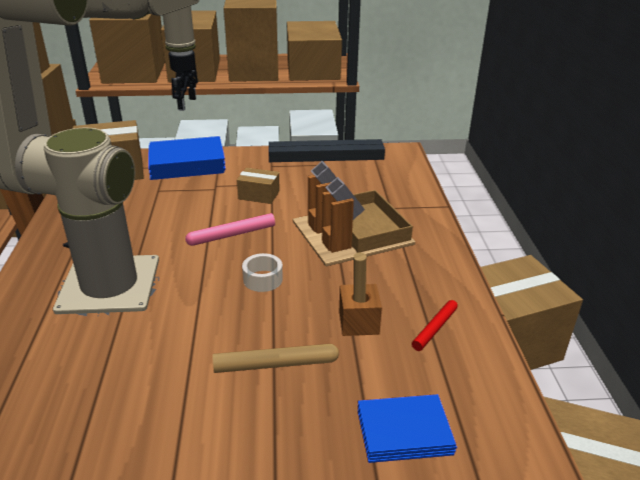

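View pics/top0.png

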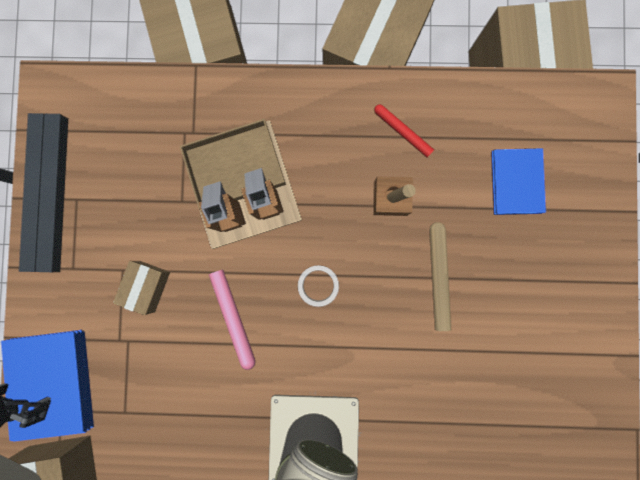

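View pics/wrist0.png

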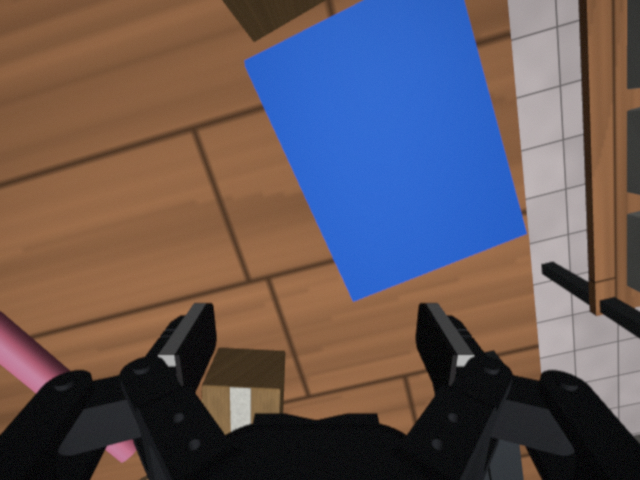

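```bash
cat > h.py <<'E'
import numpy as np,cv2,pickle
from scipy.spatial.transform import Rotation as Rn
def load(n): return pickle.load(open(n+".pkl","rb"))
def K(s): return np.array([[s["fx"],0,s["cx"]],[0,s["fy"],s["cy"]],[0,0,1.]])
def ray(s,u,v):
    R=cv2.Rodrigues(s["rvec"])[0]; o=-R.T@s["tvec"]; d=R.T@np.linalg.inv(K(s))@[u,v,1.]
    return o,d/np.linalg.norm(d)
def onz(s,u,v,z):
    o,d=ray(s,u,v); return o+d*(z-o[2])/d[2]
def tri(obs):
    A=np.zeros((3,3));b=np.zeros(3);L=[]
    for s,u,v in obs:
        o,d=ray(s,u,v);P=np.eye(3)-np.outer(d,d);A+=P;b+=P@o;L.append((o,P))
    x=np.linalg.solve(A,b); return x,[np.linalg.norm(P@(x-o)) for o,P in L]
def proj(s,p):
    return cv2.projectPoints(np.array(p,float).reshape(-1,1,3),s["rvec"],s["tvec"],K(s),None)[0].reshape(-1,2)
E
python3 - <<'E'
from h import *
t=load("top0")["frame"];s=load("side0")["frame"]
def z(im,x0,y0,w,h,f,n): cv2.imwrite("pics/"+n,cv2.resize(im[y0:y0+h,x0:x0+w],None,fx=f,fy=f,interpolation=cv2.INTER_CUBIC))
z(t,175,115,130,140,4,"t_tubes.png"); z(t,365,165,60,60,8,"t_dow.png")
z(s,285,150,140,120,5,"s_tubes.png"); z(s,325,240,70,100,6,"s_dow.png")
E
```

```text
(no output)
```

View pics/t_tubes.png

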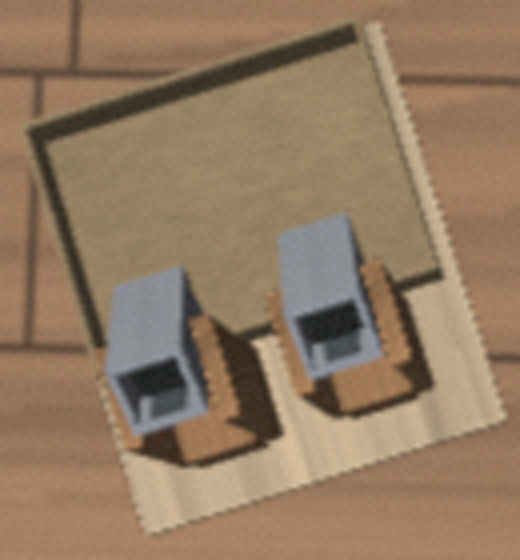

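View pics/t_dow.png

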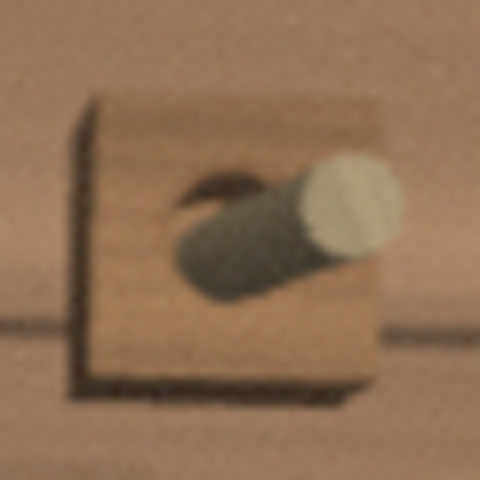

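View pics/s_tubes.png

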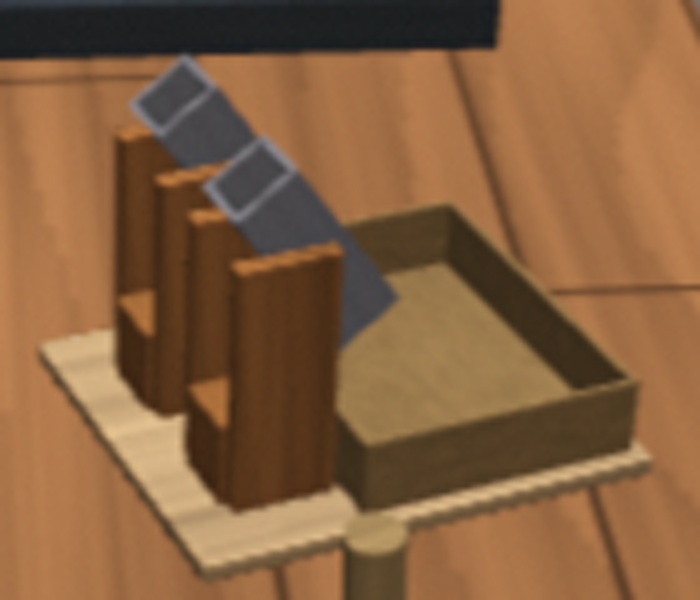

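View pics/s_dow.png

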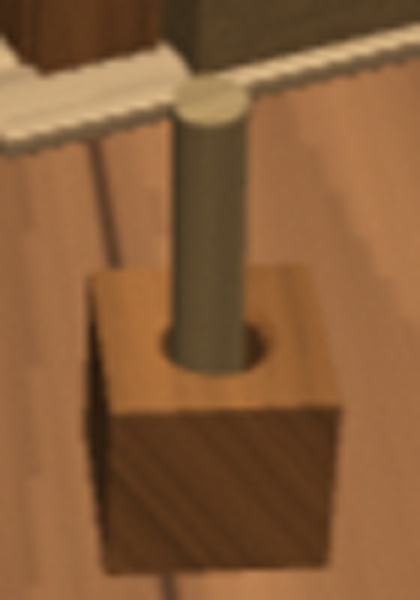

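Run:
```python
from h import *
T=load("top0");S=load("side0")
c=lambda x0,y0,f,X,Y:(x0+(X+.5)/f-.5,y0+(Y+.5)/f-.5)
tt=lambda X,Y:(T,*c(175,115,4,X,Y)); ts=lambda X,Y:(S,*c(285,150,5,X,Y))
td=lambda X,Y:(T,*c(365,165,8,X,Y)); sd=lambda X,Y:(S,*c(325,240,6,X,Y))
np.set_printoptions(precision=1,suppress=True)
R4=[tri([tt(*a),ts(*b)]) for a,b in zip([(283,322),(358,300),(382,357),(314,378)],[(264,136),(298,173),(240,222),(203,187)])]
# top order: UL,UR,LR,LL ; side: far-left? match by geometry
def quad(name,a,b):
    C=[]
    for p,q in zip(a,b):
        x,e=tri([tt(*p),ts(*q)]); C.append(x); print(name,x,e)
    C=np.array(C); m=C.mean(0); print("center",m,"edges",[np.linalg.norm(C[i]-C[(i+1)%4]) for i in range(4)])
    n=np.cross(C[2]-C[0],C[3]-C[1]); n/=np.linalg.norm(n); print("normal",n,np.degrees(np.arccos(abs(n[2]))),np.degrees(np.arctan2(n[1],n[0])))
    return m
quad("R",[(283,322),(358,300),(382,357),(314,378)],[(264,136),(298,173),(240,222),(203,187)])
quad("L",[(107,376),(185,355),(209,412),(138,436)],[(185,54),(215,90),(164,136),(130,103)])
# carton/base orientation: top pic base-board edges
for nm,p in dict(BR=(503,418),BL=(150,531),TR=(378,22)).items():
    print(nm,onz(*tt(*p),8))
print("side base BL,BR",onz(*ts(40,350),8),onz(*ts(207,570),8),onz(*ts(650,458),8))
print("doweltop",tri([td(352,205),sd(211,101)]))
print("block top, top view corners",[onz(*td(*p),80)[:2] for p in [(97,94),(383,97),(375,380),(90,378)]])
B=[onz(*sd(*p),80)[:2] for p in [(88,280),(305,264),(342,408),(105,413)]];print("side",B,np.mean(B,0))
print("hole side",onz(*sd(217,348),80))
from bench import sense
s=sense();R=Rn.from_euler("xyz",s["tcp_rot"],degrees=True).as_matrix();print(R)
```

```text
R [582.8 152.6 205.9] [np.float64(2.3175506677711213), np.float64(2.3175506677709667)]
R [595.9 113.  205.3] [np.float64(2.7010234049518496), np.float64(2.7010234049520965)]
R [567.1 101.9 184.3] [np.float64(1.5978650107838064), np.float64(1.5978650107838321)]
R [553.  138.4 185. ] [np.float64(0.1813920126168996), np.float64(0.18139201261666427)]
center [574.7 126.5 195.1] edges [np.float64(41.76129741664964), np.float64(37.371186576866734), np.float64(39.233751947160755), np.float64(39.095578663426664)]
normal [ 0.5  0.2 -0.8] 33.328692092722555 20.98790737399965
L [550.2 245.3 207.9] [np.float64(0.8869573497101509), np.float64(0.8869573497104992)]
L [562.8 204.3 206.7] [np.float64(1.204593623116111), np.float64(1.204593623115858)]
L [534.9 195.  185. ] [np.float64(1.5685884340988994), np.float64(1.5685884340993137)]
L [520.  233.1 185.4] [np.float64(0.6499021540945049), np.float64(0.6499021540945845)]
center [542.  219.4 196.3] edges [np.float64(42.92928658485676), np.float64(36.50945609365619), np.float64(40.96179080558936), np.float64(39.50008963118012)]
normal [ 0.5  0.2 -0.8] 35.5629000511066 20.640574904567444
BR [549.7  45.6   8. ]
BL [472.7 267.6   8. ]
TR [802.7 132.6   8. ]
side base BL,BR [471.  269.1   8. ] [550.6  46.5   8. ] [803.  138.3   8. ]
doweltop (array([ 599.7, -194.6,  199.1]), [np.float64(0.19819797876360842), np.float64(0.1981979787636395)])
block top, top view corners [array([ 649.8, -138.1]), array([ 650.7, -223.1]), array([ 566. , -221.9]), array([ 564.7, -137.6])]
side [array([ 564.8, -142.7]), array([ 649.2, -137.3]), array([ 650.2, -223.3]), array([ 563.4, -221.3])] [ 606.9 -181.2]
hole side [ 608.9 -186.3   80. ]
[[-0.   0.3  1. ]
 [-0.   1.  -0.3]
 [-1.  -0.  -0. ]]
```

```bash
cat >> h.py <<'E'
psi=np.radians(19.2)
a=np.array([np.cos(psi),np.sin(psi),0]); yt=np.array([-np.sin(psi),np.cos(psi),0])
zt=-np.sin(np.radians(35))*a+np.cos(np.radians(35))*np.array([0,0,1.]); xt=np.cross(yt,zt)
HOLE=np.array([607.4,-180.7,80.])
def curR():
    from bench import sense
    s=sense(); return s,Rn.from_euler("xyz",s["tcp_rot"],degrees=True).as_matrix()
def frame(x,y):
    x=x/np.linalg.norm(x); y=y-x*(x@y); y/=np.linalg.norm(y); return np.column_stack([x,y,np.cross(x,y)])
def delta(p,Rt,n=None):
    s,R=curR(); d=R.T@(np.array(p)-s["tool_pos"])/1000; r=Rn.from_matrix(R.T@Rt).as_rotvec()
    N=max(np.linalg.norm(d)*1000/41.7,np.degrees(np.linalg.norm(r))/7.16)
    print("delta",np.round(d,4),"rot",np.round(r,4),"minrows %.1f"%N,"t",s["time"]); return d,r
E
python3 - <<'E'
from h import *
np.set_printoptions(precision=3,suppress=True)
T=load("top0");S=load("side0")
c=lambda x0,y0,f,X,Y:(x0+(X+.5)/f-.5,y0+(Y+.5)/f-.5)
def n(s,p,q): return np.cross(ray(s,*p)[1],ray(s,*q)[1])
# masks: measure edge mids in gray of the side image
d=np.cross(n(T,c(365,165,8,352,205),c(365,165,8,228,262)),n(S,c(325,240,6,211,101),c(325,240,6,209,330)))
d/=np.linalg.norm(d); d*=np.sign(d[2]); print("axis",d,np.degrees(np.arccos(d[2])))
top=np.array([599.7,-194.6,199.1]); print("foot",top-185*d,"at z80",top-d*(119.1/d[2])-HOLE)
# alternate: must stay in hole
s,R=curR(); w=load("wrist0"); Rc=cv2.Rodrigues(w["rvec"])[0]; cam=-Rc.T@w["tvec"]; print("cam in tool",R.T@(cam-s["tool_pos"]))
E
```

```text
axis [-0.048 -0.055  0.997] 4.1715140356550995
foot [ 608.571 -184.48    14.59 ] at z80 [-1.974 -7.368  0.   ]
cam in tool [-142.622   -0.456  -79.328]
```

```bash
cat >> h.py <<'E'
D0=np.array([-.048,-.055,.997]);D0/=np.linalg.norm(D0); TOP0=np.array([599.7,-194.6,199.1])
G=49.
RG=frame(-D0,np.array([.29,.957,0]))
E
python3 - <<'E'
from h import *
d,r=delta(TOP0-G*D0+110*D0,RG)
E
```

```text
delta [-0.0286 -0.6326  0.6279] rot [ 0.0255 -0.031   0.0677] minrows 21.4 t 0.15
```

Request:
drive_tool --pt "0 -0.02 -0.029 0.029 0 0 0" --pt "0 -0.029 -0.058 0.057 0 0 0" --pt "0 -0.029 -0.087 0.086 0 0 0" --pt "0 -0.029 -0.116 0.115 0 0 0" --pt "0 -0.029 -0.145 0.144 0 0 0" --pt "0 -0.029 -0.174 0.172 0 0 0" --pt "0 -0.029 -0.203 0.201 0 0 0" --pt "0 -0.029 -0.232 0.23 0 0 0" --pt "0 -0.029 -0.261 0.259 0 0 0" --pt "0 -0.029 -0.29 0.288 0 0 0" --squeeze 60

```text
time: 0.98
tool_pos: [360.1, 220.9, 260.3]
tcp_rot: [41.3, 90.0, 26.0]
ft_force: [0.7, 1.1, 0.3]
finger_gap: 85.7
```

Request:
drive_tool --pt "0 0 -0.029 0.029 0 0 0" --pt "0 0 -0.058 0.057 0 0 0" --pt "0 0 -0.087 0.086 0 0 0" --pt "0 0 -0.116 0.115 0 0 0" --pt "0 0 -0.145 0.144 0 0 0" --pt "0 0 -0.174 0.172 0 0 0" --pt "0 0 -0.203 0.201 0 0 0" --pt "0 0 -0.232 0.23 0 0 0" --pt "0 0 -0.261 0.259 0 0 0" --pt "0 0 -0.29 0.288 0 0 0"

```text
time: 1.82
tool_pos: [561.2, -135.2, 259.9]
tcp_rot: [165.8, 90.0, 150.4]
ft_force: [0.6, 0.4, 0.6]
finger_gap: 85.8
```

Run:
```python
from h import *
d,r=delta(TOP0-G*D0+110*D0,RG); d,r=delta(TOP0-G*D0,RG)
s,R=curR(); print(s["tool_pos"],s["joint_pos"],s["ft_force"])
```

```text
delta [-0.0001 -0.0511  0.0509] rot [ 0.0251 -0.0313  0.0661] minrows 1.7 t 1.8167
delta [ 0.1096 -0.0439  0.0545] rot [ 0.0251 -0.0313  0.0661] minrows 3.1 t 1.8167
[ 561.20608383 -135.18377219  259.89084884] [-1.86345318e+01  3.37709008e+00  8.66506806e+01  4.01175808e-03
  8.99929584e+01 -9.32710776e+01] [0.55676391 0.38859209 0.62819644]
```

Request:
drive_tool --pt "0 0 -0.025 0.025 0.012 -0.015 0.033" --pt "0 0 -0.051 0.051 0.025 -0.031 0.066" --pt "0 0.01 -0.0505 0.0514 0.025 -0.031 0.066" --pt "0 0.02 -0.05 0.0517 0.025 -0.031 0.066" --pt "0 0.03 -0.049 0.052 0.025 -0.031 0.066" --pt "0 0.03 -0.049 0.052 0.025 -0.031 0.066" --pt "0 0.03 -0.049 0.052 0.025 -0.031 0.066" --pt "0 0.03 -0.049 0.052 0.025 -0.031 0.066" --pt "0 0.03 -0.049 0.052 0.025 -0.031 0.066" --pt "0 0.03 -0.049 0.052 0.025 -0.031 0.066"

```text
time: 2.65
tool_pos: [598.4, -193.6, 231.5]
tcp_rot: [64.2, 85.8, 47.5]
ft_force: [-0.8, -0.3, 0.4]
finger_gap: 85.4
```

Run:
```python
from h import *
from bench import snapshot
d,r=delta(TOP0-G*D0,RG)
s,R=curR(); print(s["tool_pos"],s["ft_force"])
w=snapshot("wrist"); cv2.imwrite("pics/w1.png",w["frame"]); print(proj(w,[TOP0,TOP0-110*D0,HOLE]))
```

```text
delta [ 0.0813 -0.0027  0.0005] rot [0.0016 0.0017 0.0005] minrows 2.0 t 2.65
[ 598.35217323 -193.60979153  231.46433617] [-0.80627694 -0.33652036  0.35836746]
[[311.10046897 277.78412831]
 [312.5893586  223.52167618]
 [321.3025932  220.19832572]]
```

View pics/w1.png

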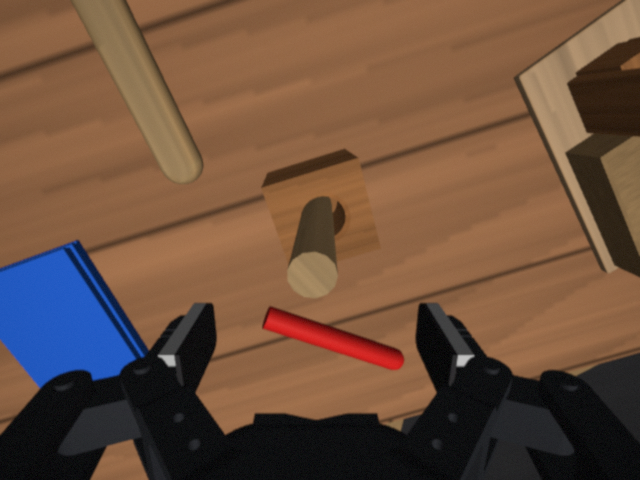

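The dowel top shows at (312,275); predicted (311,278), so the position is good. Descend and grip.

Request:
drive_tool --pt "0 0.025 -0.001 0 0.001 0.001 0" --pt "0 0.055 -0.002 0 0.001 0.001 0" --pt "0 0.081 -0.0027 0.0005 0.0016 0.0017 0" --pt "0 0.081 -0.0027 0.0005 0.0016 0.0017 0" --pt "255 0.081 -0.0027 0.0005 0.0016 0.0017 0" --pt "255 0.081 -0.0027 0.0005 0.0016 0.0017 0" --pt "255 0.081 -0.0027 0.0005 0.0016 0.0017 0" --pt "255 0.081 -0.0027 0.0005 0.0016 0.0017 0" --pt "255 0.081 -0.0027 0.0005 0.0016 0.0017 0" --pt "255 0.081 -0.0027 0.0005 0.0016 0.0017 0" --squeeze 90

```text
time: 3.53
tool_pos: [603.1, -192.0, 151.9]
tcp_rot: [64.5, 85.7, 47.7]
ft_force: [1.2, 4.2, 6.3]
finger_gap: 26.6
```

Run:
```python
from h import *
d,r=delta(TOP0-G*D0,RG)
s,R=curR(); print(s["tool_pos"],s["ft_force"],s["finger_gap"])
# lift along axis by 130
p=s["tool_pos"]+130*D0; delta(p,RG)
```

```text
delta [ 0.0017 -0.0003 -0.0011] rot [-0.0007  0.0022 -0.0011] minrows 0.0 t 3.5333
[ 603.10137395 -192.02130607  151.94196844] [1.15883169 4.18068213 6.28947624] 26.604945704574305
delta [-1.3e-01  1.0e-04  3.0e-04] rot [-0.0007  0.0022 -0.0011] minrows 3.1 t 3.5333
```

Request:
drive_tool --pt "255 -0.02 0 0 0 0 0" --pt "255 -0.045 0 0 0 0 0" --pt "255 -0.075 0 0 0 0 0" --pt "255 -0.105 0 0 0 0 0" --pt "255 -0.13 0 0 0 0 0" --pt "255 -0.15 0 0 0 0 0" --pt "255 -0.16 0 0 0 0 0" --pt "255 -0.16 0 0 0 0 0" --pt "255 -0.16 0 0 0 0 0" --pt "255 -0.16 0 0 0 0 0"

```text
time: 4.37
tool_pos: [593.5, -200.9, 306.8]
tcp_rot: [69.0, 85.9, 52.2]
ft_force: [0.0, 0.1, -1.7]
finger_gap: 26.2
```

```bash
cat >> h.py <<'E'
MR=np.array([574.7,126.5,195.05]);ML=np.array([542.,219.4,195.05]); L=137.6
RT=frame(-zt,yt)
E
python3 - <<'E'
from h import *
from bench import snapshot
np.set_printoptions(precision=2,suppress=True)
s,R=curR(); print(s["tool_pos"],s["ft_force"],s["finger_gap"])
for n in("side","top"):
    w=snapshot(n);pickle.dump(w,open(n+"1.pkl","wb"))
    p=proj(w,[s["tool_pos"]+R[:,0]*L,s["tool_pos"]-R[:,0]*(185-L)]); print(n,p)
    c=p.mean(0).astype(int); x0,y0=max(0,c[0]-60),max(0,c[1]-60)
    cv2.imwrite(f"pics/{n}1.png",cv2.resize(w["frame"][y0:y0+120,x0:x0+120],None,fx=5,fy=5,interpolation=2)); print(x0,y0)
delta(MR+1.5*xt+(40+L)*zt,RT)
E
```

```text
[ 593.51 -200.94  306.84] [ 0.01  0.12 -1.66] 26.15172626395755
side [[358.84 267.24]
 [359.8  194.78]]
299 171
top [[405.63 192.19]
 [427.95 181.74]]
356 126
delta [-0.02  0.25 -0.19] rot [-0.63 -0.55  0.14] minrows 7.6 t 4.4667
```

View pics/side1.png

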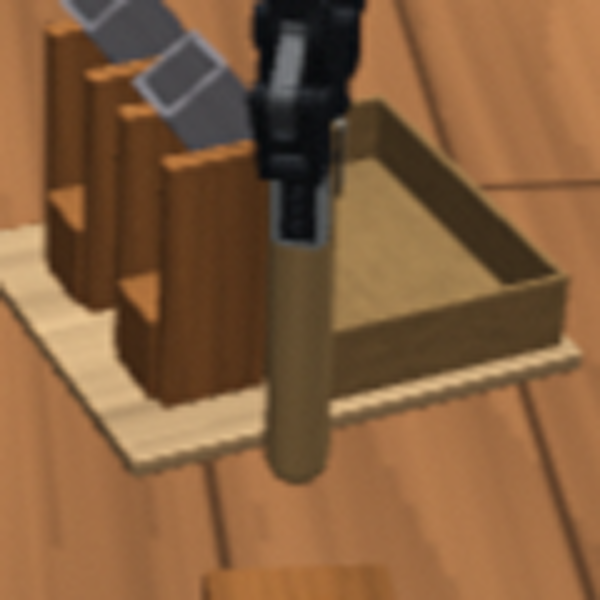

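Run:
```python
from h import *
np.set_printoptions(precision=4,suppress=True)
d,r=delta(MR+1.5*xt+(40+L)*zt,RT); s,R=curR()
print(d,r)
for k in range(1,11):
    f=k/10; p=s["tool_pos"]+R@d*1000*f; Rk=R@Rn.from_rotvec(r*f).as_matrix(); print(k,p.round(),(p+L*Rk[:,0]).round())
```

```text
delta [-0.023   0.2505 -0.1935] rot [-0.6252 -0.5452  0.1366] minrows 7.6 t 4.4667
[-0.023   0.2505 -0.1935] [-0.6252 -0.5452  0.1366]
1 [ 582. -171.  310.] [ 596. -164.  173.]
2 [ 571. -142.  313.] [ 592. -134.  178.]
3 [ 559. -113.  317.] [ 588. -104.  183.]
4 [548. -83. 320.] [584. -73. 188.]
5 [537. -54. 324.] [580. -42. 194.]
6 [525. -24. 327.] [576. -11. 200.]
7 [514.   5. 331.] [571.  21. 207.]
8 [502.  35. 334.] [566.  54. 214.]
9 [491.  64. 338.] [560.  86. 221.]
10 [480.  93. 341.] [554. 119. 229.]
```

Request:
drive_tool --pt "255 -0.0023 0.025 -0.0194 -0.0625 -0.0545 0.0137" --pt "255 -0.0046 0.0501 -0.0387 -0.125 -0.109 0.0273" --pt "255 -0.0069 0.0751 -0.058 -0.1876 -0.1636 0.041" --pt "255 -0.0092 0.1002 -0.0774 -0.25 -0.218 0.0546" --pt "255 -0.0115 0.1252 -0.0968 -0.3126 -0.2726 0.0683" --pt "255 -0.0138 0.1503 -0.1161 -0.375 -0.327 0.082" --pt "255 -0.0161 0.1753 -0.1354 -0.4376 -0.3816 0.0956" --pt "255 -0.0184 0.2004 -0.1548 -0.5 -0.436 0.1093" --pt "255 -0.0207 0.2254 -0.1742 -0.5627 -0.4907 0.1229" --pt "255 -0.023 0.2505 -0.1935 -0.6252 -0.5452 0.1366"

```text
time: 5.3
tool_pos: [479.3, 94.3, 341.7]
tcp_rot: [-0.3, 54.8, 19.1]
ft_force: [0.2, 1.1, 0.1]
finger_gap: 26.4
```

Request:
drive_tool --pt "255 0 0 0 0 0 0" --pt "255 0 0 0 0 0 0" --pt "255 0 0 0 0 0 0" --pt "255 0 0 0 0 0 0" --pt "255 0 0 0 0 0 0" --pt "255 0 0 0 0 0 0" --pt "255 0 0 0 0 0 0" --pt "255 0 0 0 0 0 0" --pt "255 0 0 0 0 0 0" --pt "255 0 0 0 0 0 0"

```text
time: 6.13
tool_pos: [480.3, 92.9, 342.9]
tcp_rot: [-0.2, 54.9, 19.0]
ft_force: [0.7, 0.1, -0.3]
finger_gap: 26.3
```

Run:
```python
from h import *
from bench import snapshot
np.set_printoptions(precision=2,suppress=True)
delta(MR+1.5*xt+(40+L)*zt,RT)
s,R=curR(); print(s["tool_pos"],s["ft_force"],s["finger_gap"])
for n in("side","top","wrist"):
    w=snapshot(n);pickle.dump(w,open(n+"2.pkl","wb"))
    p=proj(w,[s["tool_pos"]+R[:,0]*L,s["tool_pos"]-R[:,0]*(185-L),MR,ML]); print(n,p)
    if n=="wrist": cv2.imwrite("pics/w2.png",w["frame"]);continue
    c=p[0].astype(int); x0,y0=max(0,c[0]-50),max(0,c[1]-50)
    cv2.imwrite(f"pics/{n}2.png",cv2.resize(w["frame"][y0:y0+100,x0:x0+100],None,fx=6,fy=6,interpolation=2)); print(x0,y0)
```

```text
delta [ 0.  0. -0.] rot [0. 0. 0.] minrows 0.0 t 6.1333
[480.33  92.89 342.92] [ 0.69  0.15 -0.31] 26.31364761469159
side [[327.08 174.85]
 [286.15 124.66]
 [334.19 185.56]
 [318.88 169.16]]
277 124
top [[259.29 205.89]
 [264.98 253.33]
 [258.25 198.75]
 [214.76 212.92]]
209 155
wrist [[315.58 224.25]
 [316.01 376.11]
 [316.72 209.24]
 [420.85 209.1 ]]
```

View pics/side2.png

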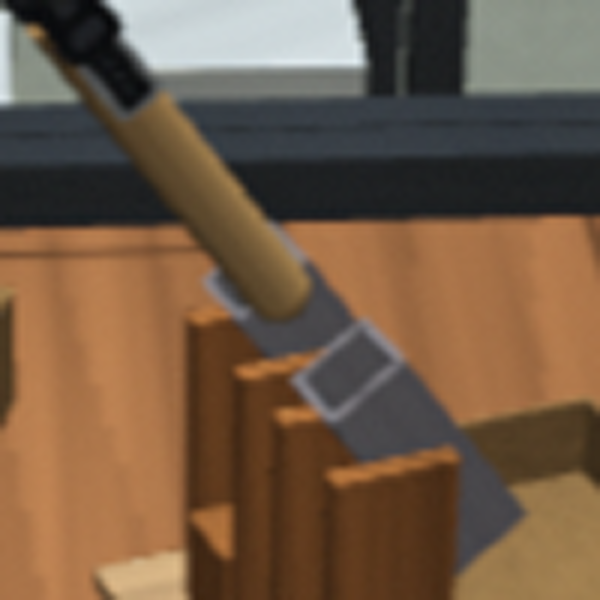

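View pics/top2.png

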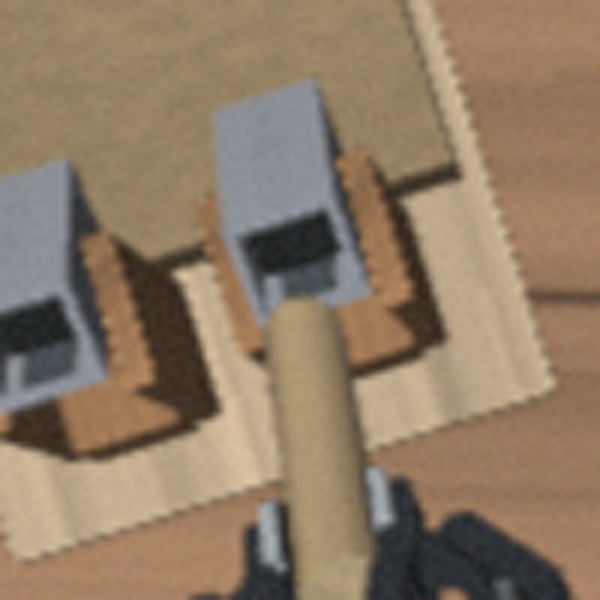

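View pics/w2.png

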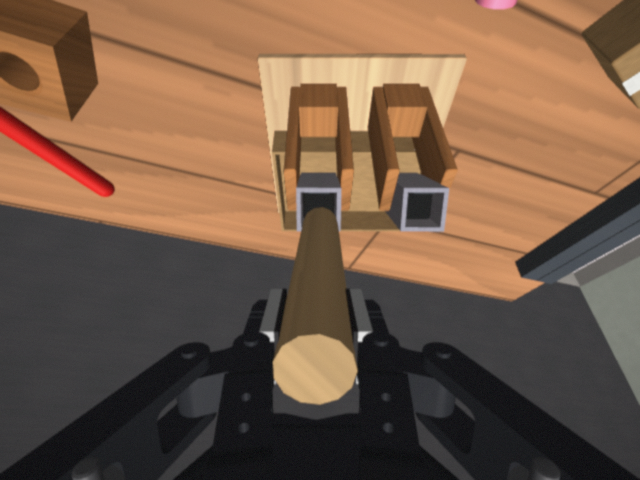

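Run:
```python
from h import *
w=load("wrist2")["frame"]; cv2.imwrite("pics/w2z.png",cv2.resize(w[170:300,280:460],None,fx=4.4,fy=4.4,interpolation=2))
```

```text
(no output)
```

View pics/w2z.png

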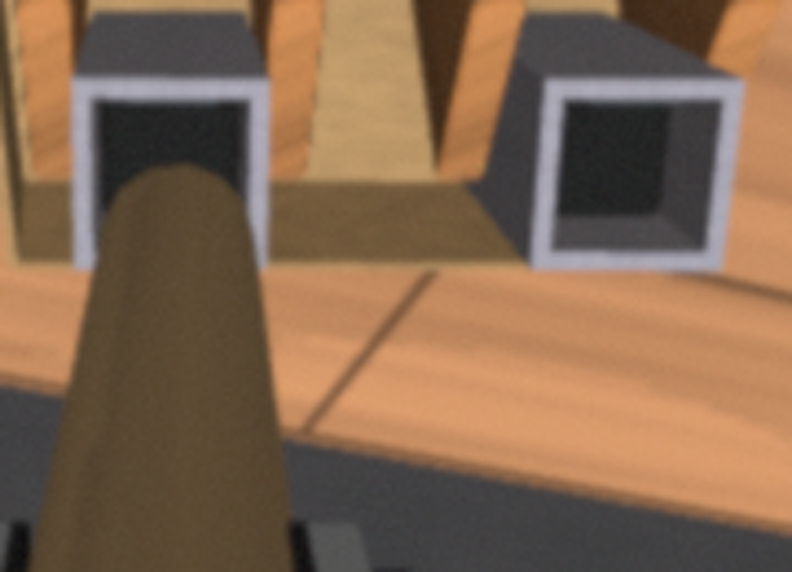

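Request:
drive_tool --pt "255 0.005 -0.001 0 0 0 0" --pt "255 0.013 -0.001 0 0 0 0" --pt "255 0.021 -0.001 0 0 0 0" --pt "255 0.028 -0.001 0 0 0 0" --pt "255 0.034 -0.001 0 0 0 0" --pt "255 0.04 -0.001 0 0 0 0" --pt "255 0.044 -0.001 0 0 0 0" --pt "255 0.048 -0.001 0 0 0 0" --pt "255 0.048 -0.001 0 0 0 0" --pt "255 0.048 -0.001 0 0 0 0"

```text
time: 7.12
tool_pos: [506.7, 101.2, 303.6]
tcp_rot: [-0.2, 54.9, 19.0]
ft_force: [0.4, -0.4, -1.5]
finger_gap: 26.4
```

```bash
cat > st.py <<'E'
from h import *
import sys
np.set_printoptions(precision=2,suppress=True)
M=MR if sys.argv[1]=="R" else ML
s,R=curR(); q=s["tool_pos"]+R[:,0]*L-M
print("t",s["time"],"tip rel mouth x,y,z",[round(float(q@v),2) for v in (xt,yt,zt)],"F x,y,z",[round(float(s["ft_force"]@v),2) for v in (xt,yt,zt)],"torque tool",R.T@s["wrist_torque"],"ang",np.degrees(Rn.from_matrix(RT.T@R).as_rotvec()),"gap",s["finger_gap"])
E
python3 st.py R
python3 - <<'E'
from h import *
from bench import snapshot
for n in("side","wrist"):
    w=snapshot(n);f=w["frame"]; f=f[130:230,280:400] if n=="side" else f[150:300,240:440]
    cv2.imwrite(f"pics/{n}3.png",cv2.resize(f,None,fx=4,fy=4,interpolation=2))
E
```

```text
t 7.1167 tip rel mouth x,y,z [3.15, -1.84, -7.07] F x,y,z [-0.64, -0.5, -1.39] torque tool [ 0.03  0.38 -0.04] ang [-0.09 -0.13 -0.11] gap 26.393268436978463
```

View pics/side3.png

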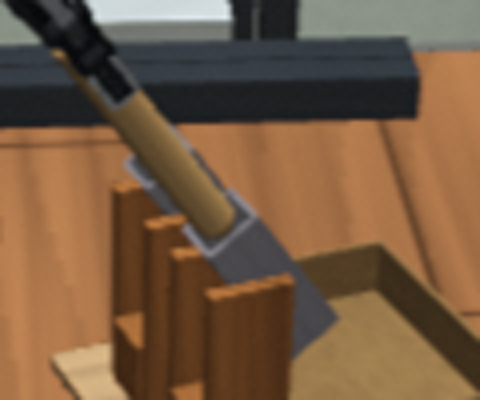

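View pics/wrist3.png

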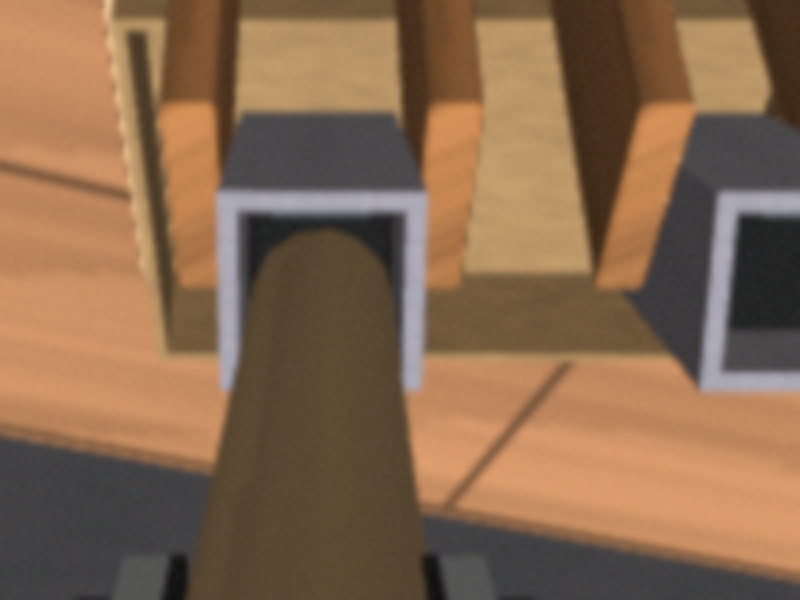

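Request:
drive_tool --pt "255 0.001 0 -0.001 0 0 0" --pt "255 0.002 0 -0.001 0 0 0" --pt "255 0.003 0 -0.001 0 0 0" --pt "255 0.004 0 -0.001 0 0 0" --pt "255 0.005 0 -0.001 0 0 0" --pt "255 0.006 0 -0.001 0 0 0" --pt "255 0.006 0 -0.001 0 0 0" --pt "255 0.006 0 -0.001 0 0 0" --pt "255 0.006 0 -0.001 0 0 0" --pt "255 0.006 0 -0.001 0 0 0"

```text
time: 8.05
tool_pos: [509.2, 101.9, 298.3]
tcp_rot: [-0.3, 54.8, 19.0]
ft_force: [-0.6, 0.8, -1.1]
finger_gap: 26.3
```

```bash
python3 st.py R
```

```text
t 8.05 tip rel mouth x,y,z [2.36, -1.98, -12.89] F x,y,z [-0.9, 0.92, -0.67] torque tool [0.01 0.41 0.03] ang [-0.08 -0.15 -0.13] gap 26.284159487236867
```

Request:
drive_tool --pt "255 0.001 0 -0.0005 0 0 0" --pt "255 0.002 0 -0.0005 0 0 0" --pt "255 0.003 0 -0.0005 0 0 0" --pt "255 0.004 0 -0.0005 0 0 0" --pt "255 0.005 0 -0.0005 0 0 0" --pt "255 0.006 0 -0.0005 0 0 0" --pt "255 0.006 0 -0.0005 0 0 0" --pt "255 0.006 0 -0.0005 0 0 0" --pt "255 0.006 0 -0.0005 0 0 0" --pt "255 0.006 0 -0.0005 0 0 0"

```text
time: 8.88
tool_pos: [512.2, 102.9, 293.2]
tcp_rot: [-0.3, 54.8, 19.0]
ft_force: [2.4, 1.5, -0.4]
finger_gap: 26.4
```

```bash
python3 st.py R
```

```text
t 8.8833 tip rel mouth x,y,z [1.94, -2.0, -18.93] F x,y,z [2.06, 0.62, -1.87] torque tool [-0.01 -0.29 -0.06] ang [-0.08 -0.16 -0.13] gap 26.36327534311733
```

Request:
drive_tool --pt "255 0.001 0 0 0 0 0" --pt "255 0.002 0 0 0 0 0" --pt "255 0.003 0 0 0 0 0" --pt "255 0.004 0 0 0 0 0" --pt "255 0.005 0 0 0 0 0" --pt "255 0.006 0 0 0 0 0" --pt "255 0.006 0 0 0 0 0" --pt "255 0.006 0 0 0 0 0" --pt "255 0.006 0 0 0 0 0" --pt "255 0.006 0 0 0 0 0"

```text
time: 9.72
tool_pos: [515.4, 104.0, 288.3]
tcp_rot: [-0.3, 54.8, 19.0]
ft_force: [0.5, -0.5, 1.9]
finger_gap: 26.3
```

```bash
python3 st.py R
```

```text
t 9.7167 tip rel mouth x,y,z [1.92, -2.05, -24.9] F x,y,z [1.34, -0.61, 1.41] torque tool [ 0.03 -0.38 -0.01] ang [-0.08 -0.16 -0.13] gap 26.273724941065318
```

Request:
drive_tool --pt "255 0.0005 0 0 0 0 0" --pt "255 0.001 0 0 0 0 0" --pt "255 0.0015 0 0 0 0 0" --pt "255 0.002 0 0 0 0 0" --pt "255 0.0025 0 0 0 0 0" --pt "255 0.003 0 0 0 0 0" --pt "255 0.003 0 0 0 0 0" --pt "255 0.003 0 0 0 0 0" --pt "255 0.003 0 0 0 0 0" --pt "255 0.003 0 0 0 0 0"

```text
time: 10.55
tool_pos: [517.5, 104.6, 289.1]
tcp_rot: [-0.4, 54.7, 18.9]
ft_force: [-15.3, -3.6, 18.4]
finger_gap: 25.9
```

```bash
python3 st.py R
```

```text
t 10.55 tip rel mouth x,y,z [4.63, -2.29, -25.42] F x,y,z [-2.25, 1.6, 24.04] torque tool [0.02 0.87 0.57] ang [-0.15 -0.34 -0.18] gap 25.947720321999604
```

Request:
drive_tool --pt "255 0.0003 0 0 0 0 0" --pt "255 0.0006 0 0 0 0 0" --pt "255 0.0009 0 0 0 0 0" --pt "255 0.001 0 0 0 0 0" --pt "255 0.001 0 0 0 0 0" --pt "255 0.001 0 0 0 0 0" --pt "255 0.001 0 0 0 0 0" --pt "255 0.001 0 0 0 0 0" --pt "255 0.001 0 0 0 0 0" --pt "255 0.001 0 0 0 0 0"

```text
time: 11.38
tool_pos: [518.2, 104.8, 289.5]
tcp_rot: [-0.5, 54.6, 18.9]
ft_force: [-19.9, -5.0, 24.5]
finger_gap: 26.2
```

```bash
python3 st.py R
```

```text
t 11.3833 tip rel mouth x,y,z [5.6, -2.4, -25.54] F x,y,z [-2.66, 1.85, 31.82] torque tool [-0.05  1.4   0.77] ang [-0.18 -0.41 -0.2 ] gap 26.210147232353307
```

32 N with no travel: the right plug is the seized one. Withdraw and go to the left tube.

Request:
drive_tool --pt "255 -0.004 0 0 0 0 0" --pt "255 -0.012 0 0 0 0 0" --pt "255 -0.022 0 0 0 0 0" --pt "255 -0.032 0 0 0 0 0" --pt "255 -0.042 0 0 0 0 0" --pt "255 -0.052 0 0 0 0 0" --pt "255 -0.06 0 0 0 0 0" --pt "255 -0.066 0 0 0 0 0" --pt "255 -0.069 0.015 0 0 0 0" --pt "255 -0.069 0.035 0 0 0 0"

```text
time: 12.22
tool_pos: [468.6, 123.7, 342.4]
tcp_rot: [-0.3, 54.8, 18.7]
ft_force: [0.5, 0.5, -1.5]
finger_gap: 26.1
```

Request:
drive_tool --pt "255 0 0.02 0 0 0 0" --pt "255 0 0.04 0 0 0 0" --pt "255 0 0.055 0 0 0 0" --pt "255 0 0.065 0 0 0 0" --pt "255 0 0.065 0 0 0 0" --pt "255 0 0.065 0 0 0 0" --pt "255 0 0.065 0 0 0 0" --pt "255 0 0.065 0 0 0 0" --pt "255 0 0.065 0 0 0 0" --pt "255 0 0.065 0 0 0 0"

```text
time: 13.05
tool_pos: [447.4, 185.6, 341.0]
tcp_rot: [-0.3, 54.9, 18.9]
ft_force: [1.2, -0.2, -0.2]
finger_gap: 26.1
```

```bash
python3 st.py L
python3 - <<'E'
from h import *
from bench import snapshot
s,R=curR()
for n in("side","wrist","top"):
    w=snapshot(n);f=w["frame"]; pickle.dump(w,open(n+"4.pkl","wb")); p=proj(w,[s["tool_pos"]+R[:,0]*L,s["tool_pos"]-R[:,0]*(185-L),MR,ML]); print(n,p)
    x0,y0,ww,hh={"side":(260,110,120,100),"wrist":(230,150,200,150),"top":(165,155,120,100)}[n]; f=f[y0:y0+hh,x0:x0+ww]
    cv2.imwrite(f"pics/{n}4.png",cv2.resize(f,None,fx=4,fy=4,interpolation=2))
E
```

```text
t 13.05 tip rel mouth x,y,z [1.75, -1.19, 39.62] F x,y,z [0.74, -0.57, -0.82] torque tool [-0.01  0.37 -0.04] ang [-0.02 -0.14 -0.17] gap 26.090075171184935
side [[311.75584764 159.36449494]
 [271.66063287 110.48070798]
 [334.18990893 185.56048053]
 [318.87579123 169.16340073]]
wrist [[315.56191096 224.33971754]
 [316.00853337 376.29948007]
 [212.75116563 211.23062443]
 [316.91466167 211.02473735]]
top [[214.54000068 220.7680809 ]
 [211.79451549 270.8910261 ]
 [258.25113593 198.7549151 ]
 [214.76109216 212.9218236 ]]
```

View pics/side4.png

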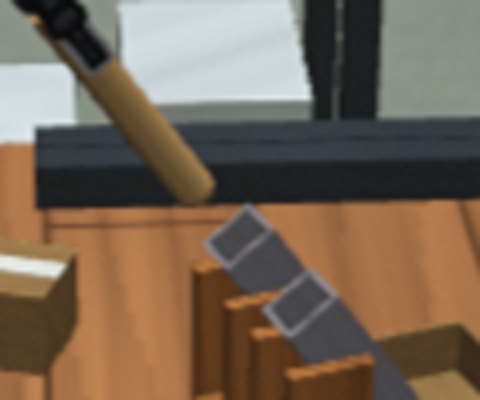

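View pics/wrist4.png

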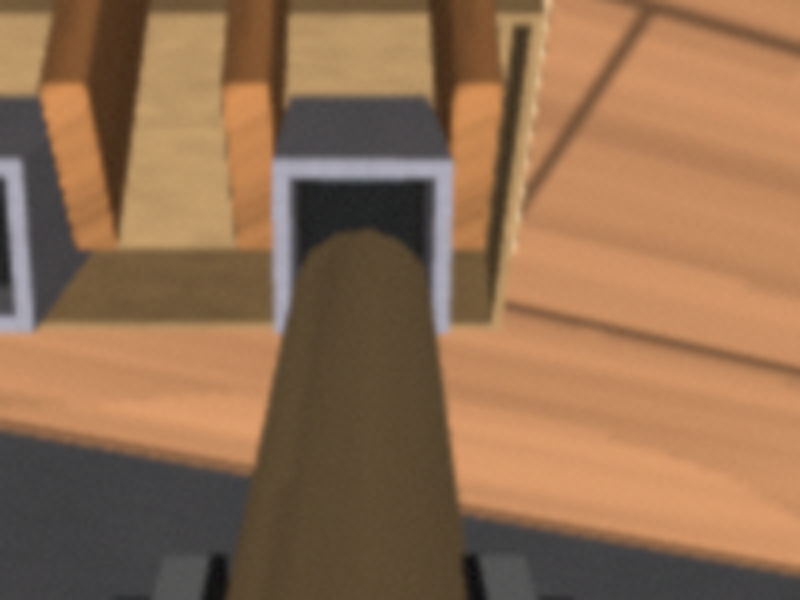

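View pics/top4.png

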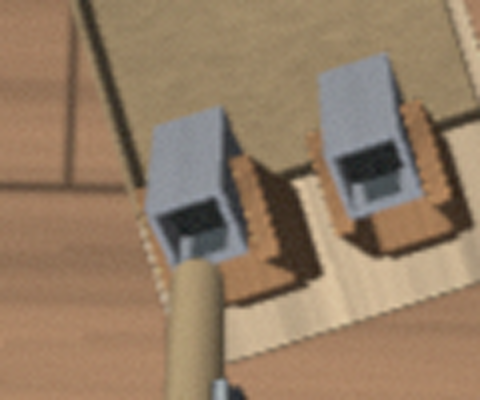

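Request:
drive_tool --pt "255 0.006 0 0 0 0 0" --pt "255 0.013 0 0 0 0 0" --pt "255 0.021 0 0 0 0 0" --pt "255 0.029 0 0 0 0 0" --pt "255 0.036 0 0 0 0 0" --pt "255 0.042 0 0 0 0 0" --pt "255 0.046 0 0 0 0 0" --pt "255 0.048 0 0 0 0 0" --pt "255 0.048 0 0 0 0 0" --pt "255 0.048 0 0 0 0 0"

```text
time: 14.03
tool_pos: [473.3, 195.3, 302.0]
tcp_rot: [-0.3, 54.9, 19.0]
ft_force: [0.3, 0.0, -0.9]
finger_gap: 26.6
```

```bash
python3 st.py L
```

```text
t 14.0333 tip rel mouth x,y,z [2.02, -0.43, -8.24] F x,y,z [-0.33, -0.04, -0.92] torque tool [-0.05  0.37  0.  ] ang [-0.08 -0.15 -0.12] gap 26.56981393154276
```

Request:
drive_tool --pt "255 0.001 0 0 0 0 0" --pt "255 0.002 0 0 0 0 0" --pt "255 0.003 0 0 0 0 0" --pt "255 0.004 0 0 0 0 0" --pt "255 0.005 0 0 0 0 0" --pt "255 0.006 0 0 0 0 0" --pt "255 0.007 0 0 0 0 0" --pt "255 0.007 0 0 0 0 0" --pt "255 0.007 0 0 0 0 0" --pt "255 0.007 0 0 0 0 0"

```text
time: 14.87
tool_pos: [477.1, 196.6, 296.2]
tcp_rot: [-0.3, 54.8, 19.0]
ft_force: [1.3, 0.5, 0.2]
finger_gap: 26.0
```

```bash
python3 st.py L
```

```text
t 14.8667 tip rel mouth x,y,z [2.1, -0.47, -15.28] F x,y,z [1.25, 0.06, -0.69] torque tool [ 0.01  0.09 -0.08] ang [-0.08 -0.16 -0.13] gap 26.01561470347522
```

Request:
drive_tool --pt "255 0.001 0 0 0 0 0" --pt "255 0.002 0 0 0 0 0" --pt "255 0.003 0 0 0 0 0" --pt "255 0.004 0 0 0 0 0" --pt "255 0.005 0 0 0 0 0" --pt "255 0.006 0 0 0 0 0" --pt "255 0.006 0 0 0 0 0" --pt "255 0.006 0 0 0 0 0" --pt "255 0.006 0 0 0 0 0" --pt "255 0.006 0 0 0 0 0"

```text
time: 15.7
tool_pos: [480.4, 197.7, 291.2]
tcp_rot: [-0.3, 54.8, 19.0]
ft_force: [2.8, 0.8, -1.0]
finger_gap: 26.2
```

```bash
python3 st.py L
```

```text
t 15.7 tip rel mouth x,y,z [1.98, -0.5, -21.37] F x,y,z [1.83, -0.13, -2.51] torque tool [ 0.   -0.41 -0.02] ang [-0.08 -0.15 -0.13] gap 26.229637489060806
```

Request:
drive_tool --pt "255 0.001 0 0 0 0 0" --pt "255 0.002 0 0 0 0 0" --pt "255 0.003 0 0 0 0 0" --pt "255 0.004 0 0 0 0 0" --pt "255 0.005 0 0 0 0 0" --pt "255 0.005 0 0 0 0 0" --pt "255 0.005 0 0 0 0 0" --pt "255 0.005 0 0 0 0 0" --pt "255 0.005 0 0 0 0 0" --pt "255 0.005 0 0 0 0 0"

```text
time: 16.53
tool_pos: [483.0, 198.6, 287.0]
tcp_rot: [-0.3, 54.9, 19.0]
ft_force: [2.9, 0.5, 0.8]
finger_gap: 26.3
```

```bash
python3 st.py L
```

```text
t 16.5333 tip rel mouth x,y,z [1.84, -0.52, -26.43] F x,y,z [2.79, -0.49, -0.99] torque tool [ 0.02 -0.49 -0.  ] ang [-0.08 -0.14 -0.13] gap 26.319961339701358
```

Request:
drive_tool --pt "255 0.001 0 0 0 0 0" --pt "255 0.002 0 0 0 0 0" --pt "255 0.003 0 0 0 0 0" --pt "255 0.004 0 0 0 0 0" --pt "255 0.005 0 0 0 0 0" --pt "255 0.005 0 0 0 0 0" --pt "255 0.005 0 0 0 0 0" --pt "255 0.005 0 0 0 0 0" --pt "255 0.005 0 0 0 0 0" --pt "255 0.005 0 0 0 0 0"

```text
time: 17.37
tool_pos: [485.9, 199.7, 284.4]
tcp_rot: [-0.3, 54.8, 19.0]
ft_force: [-5.3, -1.3, 8.2]
finger_gap: 26.1
```

```bash
python3 st.py L
```

```text
t 17.3667 tip rel mouth x,y,z [3.09, -0.48, -30.34] F x,y,z [0.27, 0.54, 9.84] torque tool [ 0.01  0.21 -0.03] ang [-0.09 -0.23 -0.13] gap 26.144303932777483
```

Request:
drive_tool --pt "255 0.0005 0 0 0 0 0" --pt "255 0.001 0 -0.0005 0 0 0" --pt "255 0.0015 0 -0.0005 0 0 0" --pt "255 0.002 0 -0.001 0 0 0" --pt "255 0.0025 0 -0.001 0 0 0" --pt "255 0.003 0 -0.001 0 0 0" --pt "255 0.003 0 -0.001 0 0 0" --pt "255 0.003 0 -0.001 0 0 0" --pt "255 0.003 0 -0.001 0 0 0" --pt "255 0.003 0 -0.001 0 0 0"

```text
time: 18.2
tool_pos: [487.1, 200.1, 281.9]
tcp_rot: [-0.3, 54.7, 19.0]
ft_force: [-5.9, -1.7, 9.1]
finger_gap: 26.2
```

```bash
python3 st.py L
```

```text
t 18.2 tip rel mouth x,y,z [2.79, -0.47, -33.07] F x,y,z [0.17, 0.37, 10.97] torque tool [ 0.06 -0.04  0.03] ang [-0.09 -0.29 -0.13] gap 26.239330636232985
```

The left plug gives at about 11 N. Press on.

Request:
drive_tool --pt "255 0.002 0 0 0 0 0" --pt "255 0.004 0 0 0 0 0" --pt "255 0.006 0 0 0 0 0" --pt "255 0.008 0 0 0 0 0" --pt "255 0.01 0 0 0 0 0" --pt "255 0.012 0 0 0 0 0" --pt "255 0.014 0 0 0 0 0" --pt "255 0.016 0 0 0 0 0" --pt "255 0.018 0 0 0 0 0" --pt "255 0.02 0 0 0 0 0"

```text
time: 19.03
tool_pos: [498.1, 203.9, 265.6]
tcp_rot: [-0.3, 54.7, 19.0]
ft_force: [-5.1, -2.9, 9.2]
finger_gap: 26.2
```

```bash
python3 st.py L
```

```text
t 19.0333 tip rel mouth x,y,z [3.01, -0.55, -53.11] F x,y,z [0.57, -1.06, 10.79] torque tool [-0.04 -0.03  0.02] ang [-0.09 -0.29 -0.13] gap 26.219443762369
```

Request:
drive_tool --pt "255 0.002 0 0 0 0 0" --pt "255 0.004 0 0 0 0 0" --pt "255 0.006 0 0 0 0 0" --pt "255 0.009 0 0 0 0 0" --pt "255 0.012 0 0 0 0 0" --pt "255 0.015 0 0 0 0 0" --pt "255 0.018 0 0 0 0 0" --pt "255 0.021 0 0 0 0 0" --pt "255 0.024 0 0 0 0 0" --pt "255 0.027 0 0 0 0 0"

```text
time: 19.87
tool_pos: [513.0, 208.9, 243.5]
tcp_rot: [-0.3, 54.7, 19.0]
ft_force: [-4.2, -0.9, 9.3]
finger_gap: 26.5
```

```bash
python3 st.py L
```

```text
t 19.8667 tip rel mouth x,y,z [3.24, -0.65, -80.23] F x,y,z [1.81, 0.53, 10.1] torque tool [-0.04 -0.08  0.03] ang [-0.09 -0.3  -0.13] gap 26.49242244338825
```

Request:
drive_tool --pt "255 0.003 0 0 0 0 0" --pt "255 0.006 0 0 0 0 0" --pt "255 0.009 0 0 0 0 0" --pt "255 0.012 0 0 0 0 0" --pt "255 0.015 0 0 0 0 0" --pt "255 0.018 0 0 0 0 0" --pt "255 0.021 0 0 0 0 0" --pt "255 0.022 0 0 0 0 0" --pt "255 0.023 0 0 0 0 0" --pt "255 0.023 0 0 0 0 0"

```text
time: 20.7
tool_pos: [525.9, 213.4, 224.7]
tcp_rot: [-0.3, 54.6, 19.0]
ft_force: [3.7, 2.2, 4.6]
finger_gap: 26.4
```

```bash
python3 st.py L
python3 - <<'E'
from bench import snapshot
import cv2
f=snapshot("side")["frame"];g=snapshot("top")["frame"]
cv2.imwrite("pics/c5.png",cv2.hconcat([cv2.resize(f[130:260,290:420],(400,400)),cv2.resize(g[115:245,175:305],(400,400))]))
E
```

```text
t 20.7 tip rel mouth x,y,z [3.82, -0.74, -103.5] F x,y,z [6.07, 0.84, 1.33] torque tool [-0.04 -1.06 -0.05] ang [-0.08 -0.36 -0.13] gap 26.38684310230548
```

View pics/c5.png

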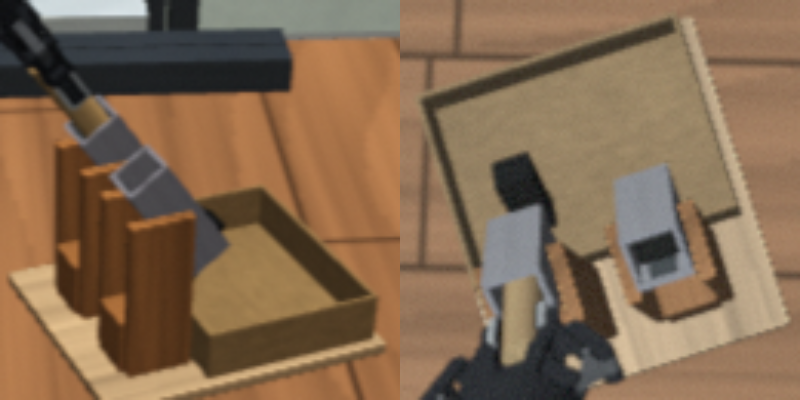

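Axial force dropped to ~1 N and the black plug shows below the left tube's exit. Withdraw and look.

Request:
drive_tool --pt "255 -0.005 0 0 0 0 0" --pt "255 -0.017 0 0 0 0 0" --pt "255 -0.034 0 0 0 0 0" --pt "255 -0.051 0 0 0 0 0" --pt "255 -0.068 0 0 0 0 0" --pt "255 -0.085 0 0 0 0 0" --pt "255 -0.102 0 0 0 0 0" --pt "255 -0.119 0 0 0 0 0" --pt "255 -0.134 0 0 0 0 0" --pt "255 -0.145 0 0 0 0 0"

```text
time: 21.63
tool_pos: [444.5, 185.5, 340.8]
tcp_rot: [-0.3, 55.0, 19.0]
ft_force: [-0.2, 0.3, -0.4]
finger_gap: 26.3
```

```bash
python3 st.py L
python3 - <<'E'
from bench import snapshot
import cv2
from h import *
F=snapshot("side");G2=snapshot("top");f=F["frame"];g=G2["frame"]
pickle.dump(G2,open("top6.pkl","wb"))
cv2.imwrite("pics/c6.png",cv2.hconcat([cv2.resize(f[130:260,290:420],(400,400)),cv2.resize(g[115:245,175:305],(400,400))]))
# via back to block: upright pose above hole
delta(HOLE+np.array([0,0,L+40]),frame(np.array([0,0,-1.]),np.array([.29,.957,0])))
E
```

```text
t 21.6333 tip rel mouth x,y,z [-1.05, -0.26, 40.99] F x,y,z [-0.31, 0.32, -0.28] torque tool [-0.01  0.37 -0.  ] ang [-0.08  0.02 -0.12] gap 26.267770450900596
delta [ 0.0888 -0.3991 -0.0226] rot [ 0.61    0.594  -0.1905] minrows 9.8 t 21.7333
```

View pics/c6.png

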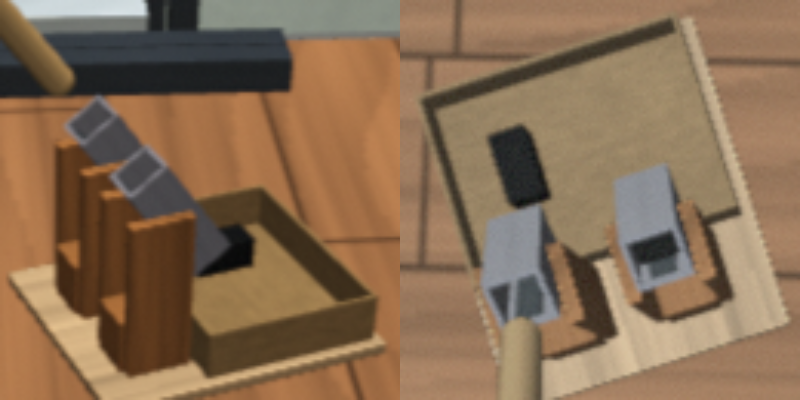

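Run:
```python
from h import *
np.set_printoptions(precision=4,suppress=True)
s,R=curR(); RV=frame(np.array([0,0,-1.]),np.array([.29,.957,0]))
r=Rn.from_matrix(R.T@RV).as_rotvec()
W1=np.array([500,20,385.]); d,_=delta(W1,R@Rn.from_rotvec(r*.5).as_matrix())
for k in range(1,11):
    f=k/10; p=s["tool_pos"]+R@d*1000*f; Rk=R@Rn.from_rotvec(r*f*.5).as_matrix(); print(k,(d*f).round(4),(r*f*.5).round(3),(p+L*Rk[:,0]).round())
```

```text
delta [-0.0363 -0.1746  0.0221] rot [ 0.305   0.297  -0.0952] minrows 4.3 t 21.7333
1 [-0.0036 -0.0175  0.0022] [ 0.03  0.03 -0.01] [523. 193. 232.]
2 [-0.0073 -0.0349  0.0044] [ 0.061  0.059 -0.019] [525. 174. 234.]
3 [-0.0109 -0.0524  0.0066] [ 0.091  0.089 -0.029] [528. 155. 236.]
4 [-0.0145 -0.0698  0.0089] [ 0.122  0.119 -0.038] [530. 137. 238.]
5 [-0.0181 -0.0873  0.0111] [ 0.152  0.148 -0.048] [532. 118. 240.]
6 [-0.0218 -0.1048  0.0133] [ 0.183  0.178 -0.057] [534. 100. 243.]
7 [-0.0254 -0.1222  0.0155] [ 0.213  0.208 -0.067] [536.  81. 246.]
8 [-0.029  -0.1397  0.0177] [ 0.244  0.238 -0.076] [538.  63. 248.]
9 [-0.0326 -0.1571  0.0199] [ 0.274  0.267 -0.086] [540.  45. 251.]
10 [-0.0363 -0.1746  0.0221] [ 0.305  0.297 -0.095] [541.  27. 254.]
```

Request:
drive_tool --pt "255 -0.0036 -0.0175 0.0022 0.03 0.03 -0.01" --pt "255 -0.0073 -0.035 0.0044 0.061 0.059 -0.019" --pt "255 -0.0109 -0.0524 0.0066 0.091 0.089 -0.029" --pt "255 -0.0145 -0.07 0.0089 0.122 0.119 -0.038" --pt "255 -0.018 -0.0873 0.011 0.152 0.148 -0.048" --pt "255 -0.0218 -0.105 0.0133 0.183 0.178 -0.057" --pt "255 -0.0254 -0.1222 0.0155 0.213 0.208 -0.067" --pt "255 -0.029 -0.14 0.0177 0.244 0.238 -0.076" --pt "255 -0.0326 -0.1571 0.02 0.274 0.267 -0.086" --pt "255 -0.0363 -0.1746 0.0221 0.305 0.297 -0.095"

```text
time: 22.57
tool_pos: [500.3, 19.3, 381.9]
tcp_rot: [9.3, 72.5, 9.9]
ft_force: [-0.2, 0.1, -0.8]
finger_gap: 26.3
```

Run:
```python
from h import *
np.set_printoptions(precision=4,suppress=True)
s,R=curR(); RV=frame(np.array([0,0,-1.]),np.array([.29,.957,0]))
d,r=delta(HOLE+np.array([0,0,L+45]),RV)
for k in range(1,11):
    f=k/10; print((d*f).round(4),(r*f).round(3))
```

```text
delta [ 0.1351 -0.2075  0.0663] rot [ 0.3032  0.2911 -0.0948] minrows 6.1 t 22.5667
[ 0.0135 -0.0207  0.0066] [ 0.03   0.029 -0.009]
[ 0.027  -0.0415  0.0133] [ 0.061  0.058 -0.019]
[ 0.0405 -0.0622  0.0199] [ 0.091  0.087 -0.028]
[ 0.054  -0.083   0.0265] [ 0.121  0.116 -0.038]
[ 0.0676 -0.1037  0.0331] [ 0.152  0.146 -0.047]
[ 0.0811 -0.1245  0.0398] [ 0.182  0.175 -0.057]
[ 0.0946 -0.1452  0.0464] [ 0.212  0.204 -0.066]
[ 0.1081 -0.166   0.053 ] [ 0.243  0.233 -0.076]
[ 0.1216 -0.1867  0.0596] [ 0.273  0.262 -0.085]
[ 0.1351 -0.2075  0.0663] [ 0.303  0.291 -0.095]
```

Request:
drive_tool --pt "255 0.0135 -0.0207 0.0066 0.03 0.029 -0.009" --pt "255 0.027 -0.0415 0.0133 0.061 0.058 -0.019" --pt "255 0.0405 -0.0622 0.02 0.091 0.087 -0.028" --pt "255 0.054 -0.083 0.0265 0.121 0.116 -0.038" --pt "255 0.0676 -0.1037 0.0331 0.152 0.146 -0.047" --pt "255 0.081 -0.1245 0.0398 0.182 0.175 -0.057" --pt "255 0.0946 -0.1452 0.0464 0.212 0.204 -0.066" --pt "255 0.108 -0.166 0.053 0.243 0.233 -0.076" --pt "255 0.1216 -0.1867 0.0596 0.273 0.262 -0.085" --pt "255 0.1351 -0.2075 0.0663 0.303 0.291 -0.095"

```text
time: 23.4
tool_pos: [608.2, -180.4, 262.1]
tcp_rot: [91.7, 90.0, 74.9]
ft_force: [0.4, -0.1, 0.4]
finger_gap: 26.1
```

Request:
drive_tool --pt "255 0 0 0 0 0 0" --pt "255 0 0 0 0 0 0" --pt "255 0 0 0 0 0 0" --pt "255 0 0 0 0 0 0" --pt "255 0 0 0 0 0 0" --pt "255 0 0 0 0 0 0" --pt "255 0 0 0 0 0 0" --pt "255 0 0 0 0 0 0" --pt "255 0 0 0 0 0 0" --pt "255 0 0 0 0 0 0"

```text
time: 24.23
tool_pos: [608.6, -179.7, 265.8]
tcp_rot: [8.9, 89.7, -7.8]
ft_force: [-0.1, -0.5, -1.2]
finger_gap: 26.6
```

Run:
```python
from h import *
from bench import snapshot
np.set_printoptions(precision=4,suppress=True)
RV=frame(np.array([0,0,-1.]),np.array([.29,.957,0]))
delta(HOLE+np.array([0,0,L+45]),RV)
s,R=curR();print(s["tool_pos"],s["ft_force"])
for n in("side","wrist","top"):
    w=snapshot(n);pickle.dump(w,open(n+"7.pkl","wb"));f=w["frame"]; p=proj(w,[s["tool_pos"]+R[:,0]*L,s["tool_pos"]-R[:,0]*(185-L),HOLE]); print(n,p)
    x0,y0,ww,hh={"side":(300,190,120,150),"wrist":(220,150,200,150),"top":(350,140,120,100)}[n]; f=f[y0:y0+hh,x0:x0+ww]
    cv2.imwrite(f"pics/{n}7.png",cv2.resize(f,None,fx=4,fy=4,interpolation=2))
```

```text
delta [ 0.0032 -0.0013 -0.0009] rot [ 0.0019  0.0059 -0.0009] minrows 0.1 t 24.2333
[ 608.6076 -179.6709  265.8338] [-0.0667 -0.4709 -1.2129]
side [[361.6646 278.655 ]
 [365.6156 206.2754]
 [359.7576 296.0379]]
wrist [[315.7079 224.6772]
 [316.6091 377.0829]
 [314.0689 209.1346]]
top [[396.8465 190.434 ]
 [410.838  176.2805]
 [394.2958 194.3461]]
```

View pics/side7.png

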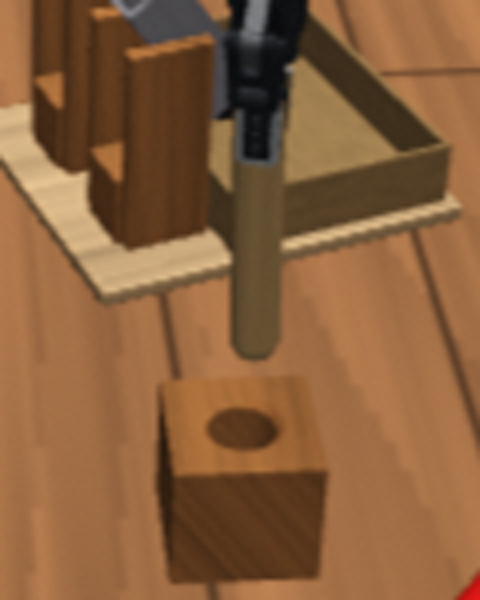

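View pics/wrist7.png

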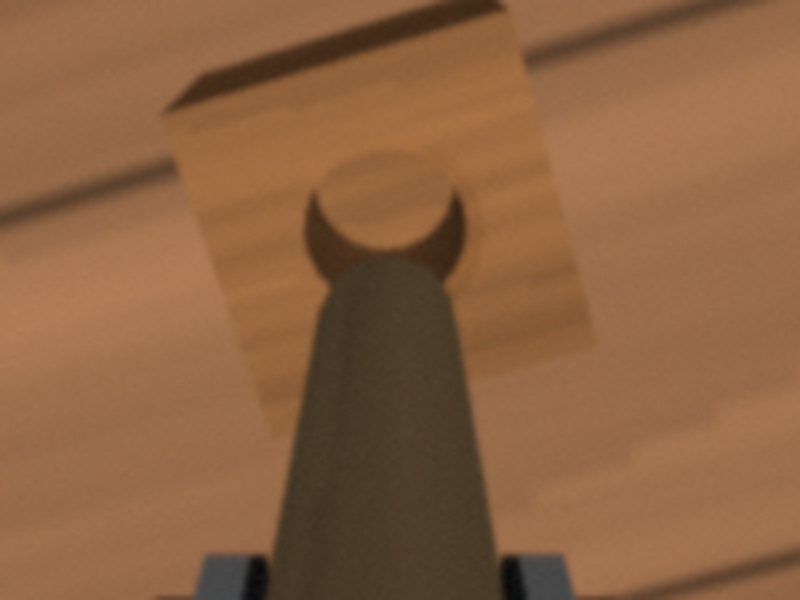

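View pics/top7.png

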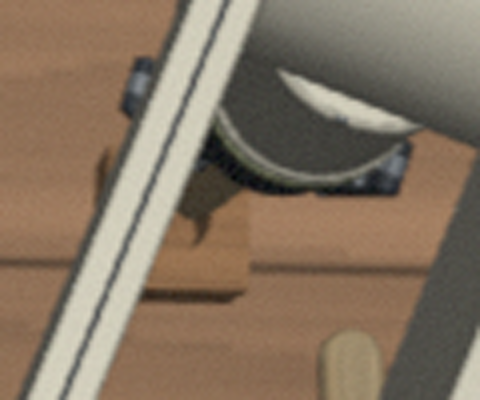

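Run:
```python
from h import *
S=load("side7")
# foot silhouette lowest (256,358); axis pts
f=(300+256.5/4-.4,190+358/4-.4); h=(300+242/4-.4,190+428/4-.4)
print(f,h,onz(S,*f,128.2),onz(S,*h,80), proj(S,[[607.4,-180.7,128.2],[612.4,-180.7,128.2],[607.4,-175.7,128.2]]))
```

```text
(363.725, 279.1) (360.1, 296.6) [ 613.76430037 -181.59081305  128.2       ] [ 607.91837264 -182.73413842   80.        ] [[360.80322351 278.95068667]
 [363.05754904 278.87546508]
 [360.51828567 277.57951245]]
```

Request:
drive_tool --pt "255 0 -0.001 -0.0016 0 0.03 0" --pt "255 0 -0.001 -0.0016 0 0.03 0" --pt "255 0 -0.001 -0.0016 0 0.03 0" --pt "255 0.01 -0.001 -0.0016 0 0.03 0" --pt "255 0.02 -0.001 -0.0016 0 0.03 0" --pt "255 0.03 -0.001 -0.0016 0 0.03 0" --pt "255 0.036 -0.001 -0.0016 0 0.03 0" --pt "255 0.036 -0.001 -0.0016 0 0.03 0" --pt "255 0.036 -0.001 -0.0016 0 0.03 0" --pt "255 0.036 -0.001 -0.0016 0 0.03 0"

```text
time: 25.22
tool_pos: [607.1, -180.3, 229.8]
tcp_rot: [177.7, 88.6, 161.0]
ft_force: [0.3, -0.1, -1.0]
finger_gap: 26.4
```

Run:
```python
from h import *
from bench import snapshot
s,R=curR();print(s["time"],s["tool_pos"],s["ft_force"],R[:,0])
for n in("side","wrist"):
    w=snapshot(n);f=w["frame"]
    x0,y0,ww,hh={"side":(320,220,80,100),"wrist":(240,150,160,130)}[n]; f=f[y0:y0+hh,x0:x0+ww]
    cv2.imwrite(f"pics/{n}8.png",cv2.resize(f,None,fx=5,fy=5,interpolation=2))
```

```text
25.2167 [ 607.11468897 -180.29501503  229.82243338] [ 0.28692349 -0.08185096 -1.01522246] [-0.02281409  0.00787059 -0.99970874]
```

View pics/side8.png

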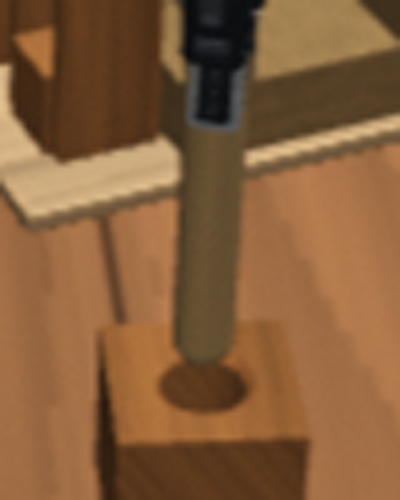

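View pics/wrist8.png

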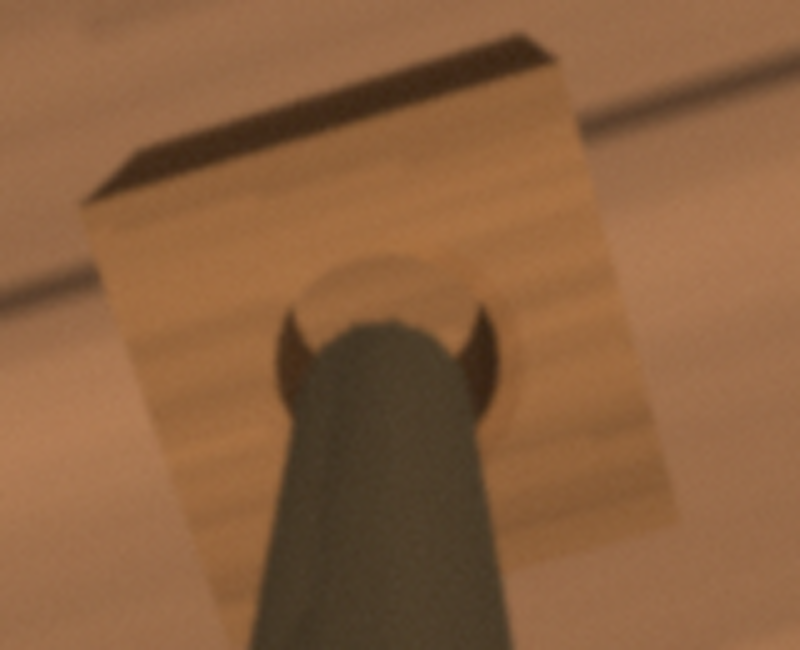

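Request:
drive_tool --pt "255 0.006 0 0.0001 0 0 0" --pt "255 0.014 0 0.0003 0 0 0" --pt "255 0.022 0 0.0005 0 0 0" --pt "255 0.03 0 0.0007 0 0 0" --pt "255 0.038 0 0.0009 0 0 0" --pt "255 0.046 0 0.0011 0 0 0" --pt "255 0.053 0 0.0012 0 0 0" --pt "255 0.058 0 0.0013 0 0 0" --pt "255 0.06 0 0.0014 0 0 0" --pt "255 0.06 0 0.0014 0 0 0"

```text
time: 26.15
tool_pos: [606.6, -180.0, 168.8]
tcp_rot: [177.6, 88.5, 160.8]
ft_force: [-0.2, 0.0, -1.1]
finger_gap: 26.4
```

Run:
```python
from h import *
s,R=curR();print(s["time"],s["tool_pos"],s["ft_force"],s["tool_pos"]+L*R[:,0])
```

```text
26.15 [ 606.63827046 -180.03046878  168.75437952] [-0.17280711  0.04018955 -1.10642026] [ 603.31236387 -178.87396897   31.19944194]
```

Request:
drive_tool --pt "255 0.002 0 0 0 0 0" --pt "255 0.004 0 0 0 0 0" --pt "255 0.006 0 0 0 0 0" --pt "255 0.008 0 0 0 0 0" --pt "255 0.01 0 0 0 0 0" --pt "255 0.012 0 0 0 0 0" --pt "255 0.0135 0 0 0 0 0" --pt "255 0.0135 0 0 0 0 0" --pt "255 0.0135 0 0 0 0 0" --pt "255 0.0135 0 0 0 0 0"

```text
time: 26.98
tool_pos: [606.7, -180.1, 156.1]
tcp_rot: [177.7, 88.6, 160.9]
ft_force: [0.5, 1.3, -0.8]
finger_gap: 26.0
```

Run:
```python
from h import *
s,R=curR();print(s["time"],s["tool_pos"],s["ft_force"],s["tool_pos"]+L*R[:,0])
```

```text
26.9833 [ 606.69316894 -180.06841377  156.14080212] [ 0.4965835   1.25334285 -0.75012944] [ 603.51903338 -178.97006443   18.58180208]
```

Request:
drive_tool --pt "255 0.002 0 0 0 0 0" --pt "200 0.002 0 0 0 0 0" --pt "150 0.002 0 0 0 0 0" --pt "100 0.002 0 0 0 0 0" --pt "50 0.002 0 0 0 0 0" --pt "0 0.002 0 0 0 0 0" --pt "0 0.002 0 0 0 0 0" --pt "0 0.002 0 0 0 0 0" --pt "0 0.002 0 0 0 0 0" --pt "0 0.002 0 0 0 0 0"

```text
time: 27.82
tool_pos: [606.6, -180.0, 154.1]
tcp_rot: [177.6, 88.6, 160.9]
ft_force: [0.2, -0.2, -0.0]
finger_gap: 85.3
```

Request:
drive_tool --pt "0 -0.01 0 0 0 0 0" --pt "0 -0.025 0 0 0 0 0" --pt "0 -0.04 0 0 0 0 0" --pt "0 -0.06 0 0 0 0 0" --pt "0 -0.08 0 0 0 0 0" --pt "0 -0.1 0 0 0 0 0" --pt "0 -0.12 0 0 0 0 0" --pt "0 -0.14 0 0 0 0 0" --pt "0 -0.15 0 0 0 0 0" --pt "0 -0.15 0 0 0 0 0"

```text
time: 28.65
tool_pos: [611.4, -181.7, 308.2]
tcp_rot: [178.3, 88.9, 161.6]
ft_force: [0.2, -0.6, 0.9]
finger_gap: 85.6
```

Run:
```python
from h import *
from bench import snapshot
s,R=curR();print(s["time"],s["tool_pos"],s["ft_force"],s["finger_gap"])
for n in("side","wrist","top"):
    w=snapshot(n);cv2.imwrite(f"pics/{n}9.png",w["frame"]);pickle.dump(w,open(n+"9.pkl","wb"))
```

```text
28.65 [ 611.35126918 -181.72500483  308.20410646] [ 0.16679325 -0.6070488   0.87214905] 85.62089497560254
```

View pics/side9.png

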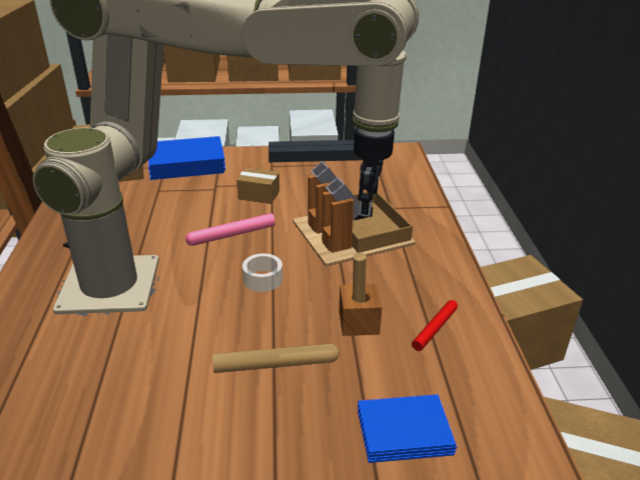

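View pics/wrist9.png

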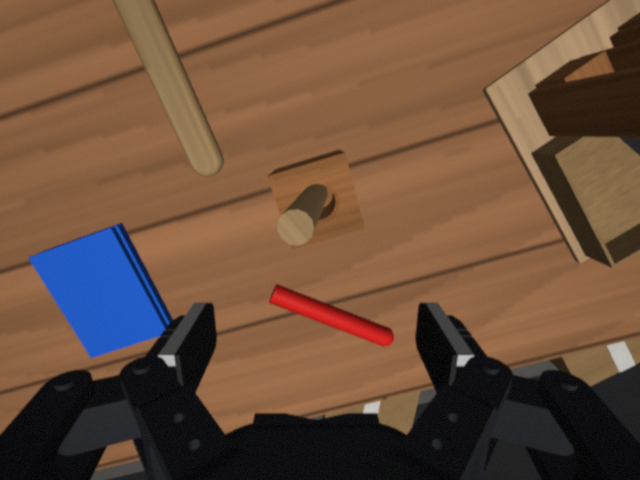

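View pics/top9.png

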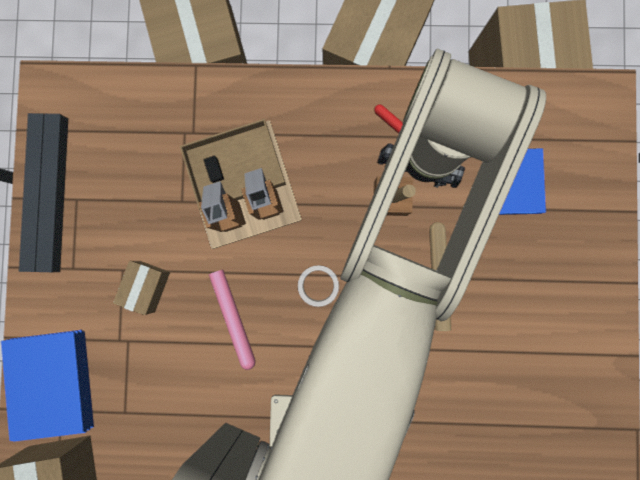

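The dowel is in its block with its top at side (360,256), plug in the carton at top (213,168), bystanders unmoved. Let things settle, then check once more.

Request:
drive_tool --pt "0 0 0 0 0 0 0" --pt "0 0 0 0 0 0 0" --pt "0 0 0 0 0 0 0" --pt "0 0 0 0 0 0 0" --pt "0 0 0 0 0 0 0" --pt "0 0 0 0 0 0 0" --pt "0 0 0 0 0 0 0" --pt "0 0 0 0 0 0 0" --pt "0 0 0 0 0 0 0" --pt "0 0 0 0 0 0 0"

```text
time: 29.63
tool_pos: [610.1, -181.2, 304.1]
tcp_rot: [177.7, 88.6, 160.9]
ft_force: [0.2, 0.3, 0.9]
finger_gap: 85.1
```

Run:
```python
from h import *
from bench import snapshot,hand_in
S=snapshot("side");W=snapshot("wrist")
t,e=tri([(S,360.,256.3),(W,295.5,226)]); print("top",t,e, "lean(deg, from hole at z75)",np.degrees(np.arctan(np.linalg.norm((t-HOLE)[:2])/119)))
a=load("side0")["frame"]; m=cv2.absdiff(a,S["frame"]).max(2)>60
for n,(x,y,w,h) in dict(tape=(235,250,55,45),stock=(230,165,55,40),foldA=(145,135,85,45),foldB=(350,390,110,75),dowel=(340,250,45,90)).items(): print(n,m[y:y+h,x:x+w].sum())
T=load("top9"); g=T["frame"][150:190,195:232].max(2); ys,xs=np.nonzero(g<45); p=onz(T,195+xs.mean(),150+ys.mean(),32); print("plug",p,len(xs))
print(hand_in())
```

```text
top [ 598.40673919 -192.72721572  197.45863488] [np.float64(2.3917102239886106), np.float64(2.391710223988822)] lean(deg, from hole at z75) 7.19267731186903
tape 0
stock 0
foldA 275
foldB 0
dowel 0
plug [668.5606571  265.39605462  32.        ] 293
the job is handed in; nothing more can be done
None
```

The job is done and handed in at about 30 s of the 67 s allowed; no verdict is reported.

- **Right tube:** I pressed this plug first, up to about 32 N. It did not move, so I took it as the seized one, stopped and withdrew.
- **Left tube:** this plug slid at about 11 N. I pressed it through the lower end into the carton.
- **Dowel:** I stood it back in its block, let go, and raised the open gripper clear.

What the last checks showed:
- **Plug:** the left one lies flat in the carton at about (669, 265). The right one was still in its tube when last looked at, after the dowel was withdrawn.
- **Dowel:** its top is 197 mm above the table and it leans about 7°, so its foot is on the bottom of the hole. The two camera views disagreed by 2.4 mm on the top's position, about what the calibration allows.
- **Bystanders:** the side view shows no change at the stock box, tape roll and right-hand folders. It did change in the area of the left-hand folders. I think that is the arm, which covered part of that area at the start, because the pictures show the stack where it was.
- **In the grip:** the dowel had turned about 2° during the pressing. I corrected for this before putting it into the block.

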